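# Refill the core-plug magazine, set its counter and hang the tally

## Robot

A 7-joint arm with a two-finger parallel gripper is mounted at the origin on the work surface. World frame = base frame: x ahead of the robot, y to its left, z up, the work surface at z = 0. Lengths are in mm, angles in rad, forces in N, time in s.
With the tool pointing down it reaches from about 400 to 850 mm from the base axis. Payload 4.5 kg.
Tool frame: the origin (TCP) lies between the finger pads; the fingertips stand robot.tcp_to_tips ahead of it and the grasp point (between the pads) lies 2 mm behind it (robot.tcp_to_tips is the distance from the TCP to the fingertips, in mm); y points along the fingers, x is the direction in which the jaws open and shut, and the axes are right-handed (so a half turn about y gives the same grasp; the last joint's range is limited). The gripper opens to 88 mm and grips with 3 to 60 N. Pads are 18 mm wide; open, the fingers measure 123 mm over their backs; the gripper's body (75 mm by 187 mm) begins 45 mm behind the grasp point.
Start: joints at [-1.105, 0.689, -0.195, 1.565, 0.157, 0.902, -0.215], TCP at [261.55, 567.665, 255.743] pointing down, gripper open.
Joint ranges: [-3.01, 3.01], [-0.46, 2.08], [-1.47, 1.51], [0.13, 2.56], [-1, 4.14], [0.04, 2.09], [-2.66, 2.66]. Speed limits (rad/s): [2.57, 2.57, 3.14, 3.14, 3.14, 3.14, 3.14].

## Interface

Orientations are given as a rotation vector (axis times angle).
In Python, from cell import robot gives the robot as it stands.
- The arm moves only by the shell command python3 -m inch 'ROWS'. ROWS is a JSON object of lists of equal length, an entry for each row: "gripper": the gripper command: -1 is fully open, 1 is shut, values between are in proportion; "dp": the shift along the tool's x, y, z in mm, a list of three; "dr": the turn, a rotation vector about the tool's x, y, z in degrees, a list of three. A call has 1 to 5 rows; each row shifts and turns the commanded pose from where the row before left it, along the tool's axes as they then stand; what a row does not reach is not made up. A row lasts 1/12 s, in which the tool goes at most 41.7 mm and 7.16 degrees, less where a joint would pass 70% of its speed; a pose out of reach is approached as far as the arm can. A call with a gripper value outside its range is refused whole. The fingers move at their own pace and stop on an object; the grip force is fixed at half the most. Time passes only in rows, so rows that do not move let the fingers close. It gives the time, the measured TCP pose, the force and the opening at its end, in the units of the state.
- robot.get_obs(): the state, without advancing time (a new reading comes with each control period).
- robot.snapshot(name): name is "side" or "top" or "wrist"; returns the picture (480x640x3 uint8, blue, green, red); there is no depth.
- robot.camera_info(name): a dict with "fx", "fy", "cx", "cy" (pixels), "D" ([k1, k2, p1, p2, k3] as OpenCV has them; the pictures are not rectified), "extrinsics" (4x4, takes a point from world to camera coordinates). Camera axes: x right, y down, z forward; pixel columns grow to the right and rows downward; lengths in mm; the calibration is good to about 2 mm. A picture is of the moment at which its call begins: read the wrist's pose just before it. camera_info takes no time and is no camera call; for the wrist camera it gives the pose at the moment of the call.
- robot.sign_off(): hands the job in, once; it reports no verdict.
Trained networks look in the newest picture that a camera, given by its name, has taken for a name from the list of things; names that differ only in an ending like _2 or _b are one class to them, and where a whole thing is asked for, a point or a joint stands for the part that bears it (a point fixed in the world has none). Each returns a list of dicts, best first, with "confidence" (0 to 1); they miss things now and then, are a little off and sometimes report something else, mostly with a low value. They report only what shows in the picture. A call takes as long as a camera call. They do not tell look-alikes from the thing itself.
- robot.find_in(camera, target): "at" ([x, y, z] in mm, in the coordinates of the camera as it stood for that picture, good to about 4 mm: the middle of the surface that is visible of it).
- robot.regions_of(camera, target): "pixels" (480x640 bool, what is visible of it).
The state is a dict: "time": time; "joint_pos": joint angles; "joint_velocities": joint speeds; "tau": joint torques, N m; "tool_pos": TCP position; "orientation": TCP orientation; "ft_force": force on the tool from outside, world axes, zero at the start; "torque": the same for the moment, N m; "finger_gap": finger opening in mm.
Only numpy, scipy, OpenCV 4.12 (cv2) and the standard library are available. Lean on these libraries where they do the work, as an engineer would, in place of code of your own. Each camera call takes 0.05 s, during which the arm holds its last target.

## Task

Refill the core-plug magazine: push every core plug on the bench down into it, one on top of another, until each has clicked under the two spring catches. Then roll the knurled thumbwheel of the counter until the digit in its window, squarely centred, is the number of plugs you loaded. Last of all hang the tally plate by its eye on the peg of the stand and let go of it, leaving the spray can, the spanner and the grease jar undisturbed throughout.

Things in the scene. Friction and masses are not known exactly. Their poses are not given: they have to be found in the camera images.
- plug1: Core plug: a plain steel disc 40 mm in diameter and 10 mm thick, about 35 g, lying flat on the bench at the start. Origin: centre of its underside, z up. Three to five of plug1..plug5 are there; the state gives None for the others. A plug may be knocked a few cm aside during the work.
- plug2: Core plug: a plain steel disc 40 mm in diameter and 10 mm thick, about 35 g, lying flat on the bench at the start. Origin: centre of its underside, z up. Three to five of plug1..plug5 are there; the state gives None for the others. A plug may be knocked a few cm aside during the work.
- plug3: Core plug: a plain steel disc 40 mm in diameter and 10 mm thick, about 35 g, lying flat on the bench at the start. Origin: centre of its underside, z up. Three to five of plug1..plug5 are there; the state gives None for the others. A plug may be knocked a few cm aside during the work.
- plug4: Core plug: a plain steel disc 40 mm in diameter and 10 mm thick, about 35 g, lying flat on the bench at the start. Origin: centre of its underside, z up. Three to five of plug1..plug5 are there; the state gives None for the others. A plug may be knocked a few cm aside during the work.
- plug5: Core plug: a plain steel disc 40 mm in diameter and 10 mm thick, about 35 g, lying flat on the bench at the start. Origin: centre of its underside, z up. Three to five of plug1..plug5 are there; the state gives None for the others. A plug may be knocked a few cm aside during the work.
- magazine: Fixed spring-fed magazine; origin: centre of underside of its 100 x 80 x 12 mm base. Four 8 mm steel rods with domed tops, 104 mm high, at x = +-18, y = +-18 mm guide the plugs with 1.4 mm play all round. Its +y and -y sides are open for a finger (28 mm between rods, nothing outside them above the base). At +x and -x stand catch pillars, 28 to 40 mm from the axis, 94 mm high.
- follower (a joint): Depth (m) of the magazine's spring-loaded follower, a 36 mm brass disc with its top at 78 mm height at 0. Reads 0 when empty and 10 mm more for every plug held under the catches (stop at 56 mm). Spring 1.5 N at 0, 4 N at 50 mm. Plugs already held are pushed down by the next.
- magazine_seat (a point): Point on the magazine's axis, 78 mm above the bench, level with the flat undersides of its two sprung brass catches (at +x and -x), which reach 3 mm over a plug's rim. Axes as the magazine's. The plug's top face must get below this point (underside below 68 mm, go 2 mm further) for the catches to spring back over it and hold it.
- catch_ramp (a point): Point on the magazine's axis, 86 mm up, where a plug set between the rods rests with its underside, on the steep ramps of the catches (ramps from 81 to 90 mm height). Pushed down from there with 5 to 20 N it spreads the catches and passes. Push it in the grip, with fingers in the open sides, or with closed fingertips from above.
- counter: Fixed counter: grey box, x from -50 to 50, y from -47 to 57 mm, 75 mm high; origin on the bench under the wheel's axle; front faces -x. A black knurled thumbwheel, 84 mm in diameter, 18 mm wide, on a level axle along the counter's y, 45 mm up, stands 12 mm out of a slot in the top, middle of its width at y = +30 mm.
- wheel (a joint): Turn of the thumbwheel (rad), stops at -0.1 and 5.8. Digit d is centred in the window at d x 0.6283. Grows as the wheel's top moves to the counter's +x (26 mm of rim a digit). No clicks: stays where left, friction about 1 N at the rim. Closed fingertips pressed on its top with 5 to 15 N and stroked along the counter's x roll it. Starts at 7, 8 or 9, perhaps off centre.
- wheel_top (a point): Topmost point of the thumbwheel, middle of its width, 87 mm above the bench; fixed to the counter, axes as the counter's.
- window (a point): Middle of the counter's window, 75 mm above the bench, axes as the counter's: 23 x 28 mm, steel frame, beside the wheel at y = -20 mm. It shows the wheel's white drum with black seven-stroke digits 0 to 9, 13 mm high, upright for someone at the counter's -x side (top of the digit towards +x).
- tally: Tally plate: grey laminate, 8 mm thick (x), 50 mm wide (y), 110 mm high (z), about 60 g, with an eight-sided eye 24 mm across (corners cut by 7 mm) centred 70 mm above its lower edge, 40 mm below the upper. Origin: middle of the lower edge. Stands upright in the rack's slot at the start; can be taken from above by its upper 25 mm, across its thickness.
- tally_eye (a point): Centre of the tally's eye; axes as the tally's (x through the eye).
- rack: Fixed aluminium slot block 40 x 70 x 30 mm, origin under its centre; slot along its y, 11 mm wide, floor 6 mm above the bench, 24 mm deep, where the tally stands.
- stand: Fixed peg stand; origin under the centre of its 90 x 90 x 10 mm base. A post 14 x 24 mm at x = +25, 110 mm high, carries a round steel peg 10 mm thick pointing to the stand's -x: centre line (25,0,100), (-25,0,105), upturned tip (-35,0,115) mm. The tally hangs with the peg through its eye, between tip and post, long end down.
- peg_mid (a point): Middle of the straight part of the peg, on its centre line, 103 mm above the bench; axes as the stand's.
- peg_tip (a point): End of the peg's centre line (rounded end 5 mm further), 115 mm above the bench; axes as the stand's.
- spray_can: Bystander: upright spray can, 52 mm in diameter, 160 mm high; leave alone.
- spanner: Bystander: spanner 170 mm long lying on the bench; leave alone.
- grease_jar: Bystander: white jar, 70 mm in diameter, 60 mm high; leave alone.
Not all that is in view belongs to the job. What is shaped like the plug1 but purple is not meant. Of the things that look like the tally, the smaller one is meant.

How it is judged:
By the outcome, as a careful person would: the job done as asked, in the order asked, and still so for the second after the job is handed in, with the robot touching nothing.
Of plug1, plug2, plug3, plug4, plug5 only 3 to 5 are there at a start; the rules pass over those that are not, and their reading is None.
At some moment in a run one of plug1, plug2, plug3, plug4, plug5 may be knocked a few centimetres aside while the robot is not near it.
It also fails if it takes over 210 s, if anything falls off the work surface, if the arm or the gripper's body presses on something with over 40 N, if the wrist force passes 120 N, or if a joint passes its speed limit or range.

## Working session

There is one attempt and no reset: what is moved stays moved. The work goes in short steps, Python scripts to look and compute and a shell command to move; the robot and the scene stay as the last step left them, time stands still between calls to the robot, and variables do not carry over. Pictures are saved under pics/ and viewed, and the job is handed in when it is done.

```bash
ls; mkdir -p pics; python3 - <<'E'
from cell import robot
import cv2,numpy as np
print(robot.tcp_to_tips)
o=robot.get_obs();print(o)
for n in ["side","top","wrist"]:
    im=robot.snapshot(n);cv2.imwrite(f"pics/{n}0.png",im)
    c=robot.camera_info(n);print(n,c)
E
```

```text
pics
17.0
{'time': 0.0, 'joint_pos': array([-1.10516212,  0.68999983, -0.19448755,  1.56637905,  0.15731143,
        0.90250735, -0.21505772]), 'joint_velocities': array([ 0.00205717,  0.00032361,  0.00164497, -0.00032394, -0.00116952,
        0.00255556, -0.00051189]), 'tau': array([ 1.10948458e-03, -5.27574420e+01, -1.26697786e+00, -1.53423142e+01,
       -5.27773378e-02,  6.53097071e-03,  1.65187653e-04]), 'tool_pos': array([261.38445499, 567.0295132 , 254.89013165]), 'orientation': array([-1.38423431, -0.88450445,  0.88697973]), 'ft_force': array([-0.622179  ,  0.23258133, -0.28238208]), 'torque': array([ 0.03639375,  0.00425249, -0.01674203]), 'finger_gap': 88.27716099794536}
side {'fx': 447.80676155402807, 'fy': 447.80676155402807, 'cx': 317.9851114296223, 'cy': 236.7349190720593, 'D': array([-0.09652372,  0.        ,  0.        ,  0.        ,  0.        ]), 'extrinsics': array([[ 9.52456043e-01, -3.04410976e-01, -1.27060272e-02,
        -4.86886278e+02],
       [-1.98514141e-01, -5.88404429e-01, -7.83819088e-01,
         2.30853287e+02],
       [ 2.31126851e-01,  7.49075554e-0
[... 516 characters left out ...]
101771e-01,  1.13719115e-02, -9.90352756e-01,
         1.10459475e+03],
       [ 0.00000000e+00,  0.00000000e+00,  0.00000000e+00,
         1.00000000e+00]])}
wrist {'fx': 345.487438162009, 'fy': 345.487438162009, 'cx': 316.00671873392696, 'cy': 238.53471709842367, 'D': array([-0.00663451,  0.        ,  0.        ,  0.        ,  0.        ]), 'extrinsics': array([[ 4.18319002e-01,  9.08298409e-01, -1.79259915e-03,
        -6.23080775e+02],
       [ 8.76015907e-01, -4.02928145e-01,  2.65037811e-01,
        -3.66605806e+01],
       [ 2.40011133e-01, -1.12440698e-01, -9.64236354e-01,
         3.89125550e+02],
       [ 0.00000000e+00,  0.00000000e+00,  0.00000000e+00,
         1.00000000e+00]])}
```

View pics/top0.png

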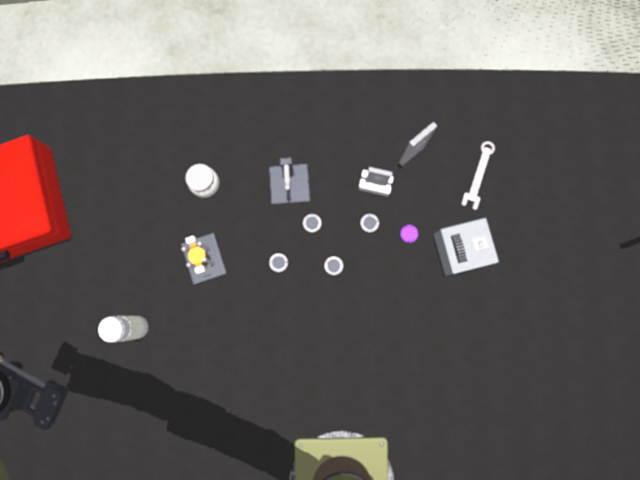

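View pics/side0.png

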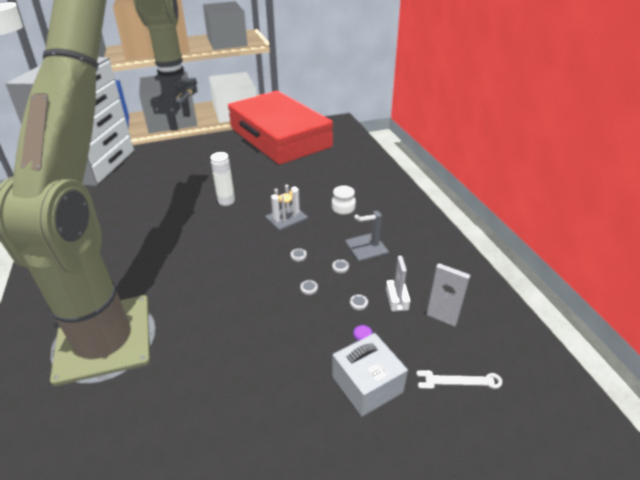

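View pics/wrist0.png

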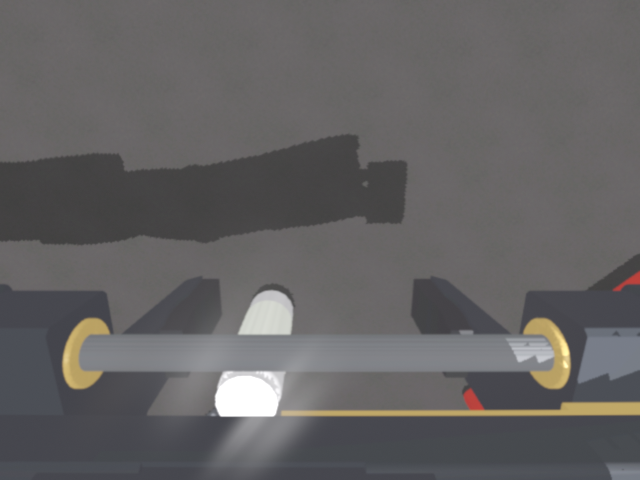

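```bash
python3 - <<'E'
from scipy.spatial.transform import Rotation as R
print(R.from_rotvec([-1.38423431, -0.88450445,  0.88697973]).as_matrix().round(3))
E
cat > h.py <<'E'
from cell import robot
import cv2,numpy as np
from scipy.spatial.transform import Rotation as R
def pix2world(cam,u,v,z,info=None):
    c=info or robot.camera_info(cam)
    K=np.array([[c['fx'],0,c['cx']],[0,c['fy'],c['cy']],[0,0,1]])
    p=cv2.undistortPoints(np.array([[[u,v]]],float),K,np.array(c['D']))[0,0]
    E=c['extrinsics'];d=E[:3,:3].T@np.array([p[0],p[1],1]);o=-E[:3,:3].T@E[:3,3]
    return o+d*(z-o[2])/d[2]
def w2p(cam,P,info=None):
    c=info or robot.camera_info(cam)
    K=np.array([[c['fx'],0,c['cx']],[0,c['fy'],c['cy']],[0,0,1]])
    E=c['extrinsics']
    return cv2.projectPoints(np.atleast_2d(np.array(P,float)),cv2.Rodrigues(E[:3,:3])[0],E[:3,3],K,np.array(c['D']))[0][:,0]
def c2w(cam,at,info=None):
    c=info or robot.camera_info(cam);E=c['extrinsics']
    return E[:3,:3].T@(np.array(at)-E[:3,3])
def tool():
    o=robot.get_obs();return o,R.from_rotvec(o['orientation']).as_matrix()
def go(target,yaw=None):
    """shift in tool axes to bring TCP to target from measured pose; yaw: wanted world dir angle(deg) of jaw axis"""
    o,M=tool();d=np.array(target)-o['tool_pos']
    print('t',round(o['time'],2),'pos',o['tool_pos'].round(1),'jaw',M[:,0].round(3),'fing',M[:,1].round(3),'F',o['ft_force'].round(1),'gap',round(o['finger_gap'],1))
    print('dp tool',(M.T@d).round(1),'|d|',np.linalg.norm(d).round(1))
E
```

```text
[[ 0.418 -0.001 -0.908]
 [ 0.908 -0.002  0.418]
 [-0.002 -1.    -0.   ]]
```

```bash
python3 - <<'E'
from h import *
for cam in ["top","side"]:
    for t in ["plug1","magazine","counter","tally","rack","stand","wheel","window","tally_eye","peg_tip","peg_mid","magazine_seat","spray_can","grease_jar","spanner"]:
        r=robot.find_in(cam,t)
        print(cam,t,[(c2w(cam,x['at']).round(0).tolist(),round(x['confidence'],2)) for x in r])
im=cv2.imread('pics/top0.png')
cv2.imwrite('pics/topcrop.png',cv2.resize(im[110:310,160:520],None,fx=2.2,fy=2.2,interpolation=cv2.INTER_CUBIC))
im=cv2.imread('pics/side0.png')
cv2.imwrite('pics/sidecrop.png',cv2.resize(im[170:420,200:520],None,fx=2.3,fy=2.3,interpolation=cv2.INTER_CUBIC))
E
```

```text
top plug1 [([592.0, 56.0, 12.0], 0.77), ([587.0, -75.0, 12.0], 0.74), ([486.0, 10.0, 12.0], 0.69), ([558.0, -165.0, 17.0], 0.58), ([498.0, 132.0, 10.0], 0.47)]
top magazine [([509.0, 301.0, 11.0], 0.67)]
top counter [([519.0, -280.0, 75.0], 0.56)]
top tally [([745.0, -177.0, 116.0], 0.82), ([675.0, -93.0, 90.0], 0.64), ([519.0, -281.0, 74.0], 0.47), ([693.0, -338.0, 9.0], 0.38)]
top rack [([667.0, -90.0, 34.0], 0.67)]
top stand [([501.0, 131.0, 13.0], 0.63), ([685.0, 104.0, 11.0], 0.58), ([520.0, -280.0, 70.0], 0.46)]
top wheel [([522.0, -270.0, 80.0], 0.76)]
top window [([526.0, -282.0, 72.0], 0.65)]
top tally_eye [([678.0, -97.0, 88.0], 0.65), ([498.0, 128.0, 13.0], 0.65), ([739.0, -181.0, 114.0], 0.61)]
top peg_tip [([683.0, 105.0, 12.0], 0.98), ([513.0, 295.0, 10.0], 0.2)]
top peg_mid [([686.0, 104.0, 9.0], 0.91), ([509.0, 298.0, 9.0], 0.52)]
top magazine_seat [([510.0, 302.0, 11.0], 0.72)]
top spray_can [([356.0, 447.0, 141.0], 0.97)]
top grease_jar [([682.0, 307.0, 62.0], 0.89)]
top spanner [([693.0, -338.0, 13.0], 0.65)]
side plug1 [([491.0, 7.0, 9.0], 0.75), ([586.0, 53.0, 12
[... 293 characters left out ...]
 27.0], 0.7), ([691.0, 102.0, 9.0], 0.27)]
side stand [([688.0, 101.0, 8.0], 0.94), ([508.0, 300.0, 24.0], 0.53)]
side wheel [([525.0, -270.0, 81.0], 0.63), ([694.0, -341.0, 5.0], 0.53)]
side window [([511.0, -299.0, 77.0], 0.79), ([586.0, -83.0, 11.0], 0.4), ([524.0, -269.0, 77.0], 0.31)]
side tally_eye [([681.0, -99.0, 72.0], 0.9), ([746.0, -190.0, 80.0], 0.62)]
side peg_tip [([689.0, 99.0, 10.0], 0.91)]
side peg_mid [([691.0, 100.0, 11.0], 0.8)]
side magazine_seat [([509.0, 293.0, 21.0], 0.98), ([688.0, 103.0, 12.0], 0.55)]
side spray_can [([350.0, 444.0, 95.0], 0.81), ([512.0, -305.0, 78.0], 0.41)]
side grease_jar [([687.0, 287.0, 40.0], 0.91)]
side spanner [([499.0, 131.0, 12.0], 0.37)]
```

View pics/topcrop.png

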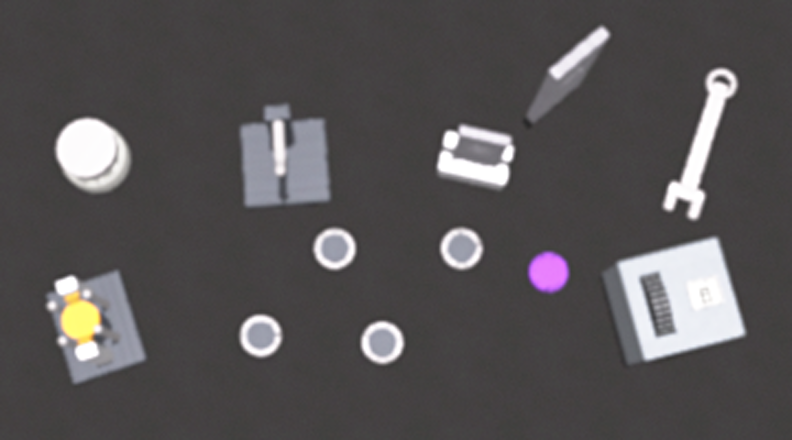

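View pics/sidecrop.png

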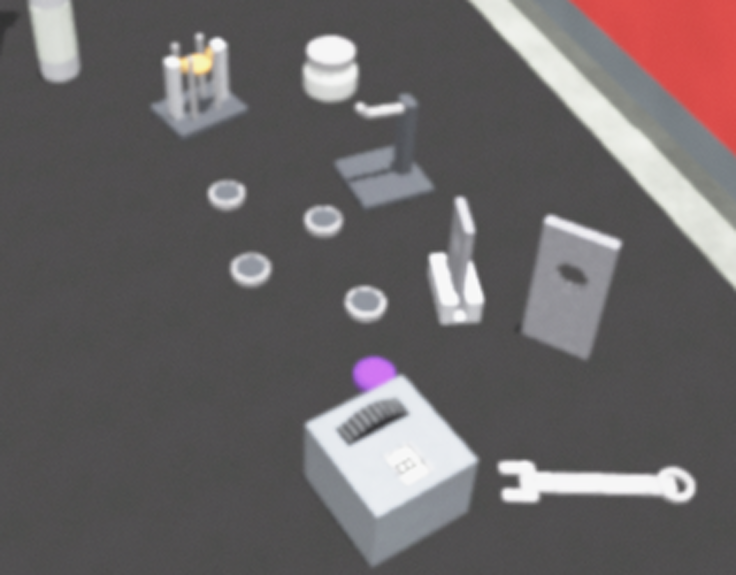

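```bash
python3 - <<'E'
from h import *
o,M=tool();c=robot.camera_info('wrist');E=c['extrinsics']
cp=-E[:3,:3].T@E[:3,3]
print('cam pos in tool',M.T@(cp-o['tool_pos']));print('cam axes in tool (cols)\n',(M.T@E[:3,:3].T).round(3))
for d in [0,17,100,150,200,250]:
    print(d,w2p('wrist',o['tool_pos']+M@np.array([0,d,0]))) 
print(o['time'])
E
```

```text
cam pos in tool [  -0.97695286 -128.68154411   67.91863262]
cam axes in tool (cols)
 [[ 1.     0.    -0.   ]
 [ 0.    -0.265  0.964]
 [ 0.    -0.964 -0.265]]
0 [[318.51877017 314.86306888]]
17 [[318.2770326  297.15915857]]
100 [[317.57327987 245.64044392]]
150 [[317.33881631 228.4834233 ]]
200 [[317.17183249 216.26642055]]
250 [[317.04686736 207.12478993]]
1.65
```

```bash
python3 -m inch '{"gripper":[-1,-1,-1,-1,-1],"dp":[[-14,2,-34],[-14,2,-34],[-14,2,-34],[-14,2,-34],[-14,2,-34]],"dr":[[0,0,0],[0,0,0],[0,0,0],[0,0,0],[0,0,0]]}'; python3 -m inch '{"gripper":[-1,-1,-1,-1,-1],"dp":[[-14,2,-34],[-14,2,-34],[-14,2,-34],[-14,2,-34],[-14,2,-34]],"dr":[[0,0,0],[0,0,0],[0,0,0],[0,0,0],[0,0,0]]}'; python3 -m inch '{"gripper":[-1,-1,-1,-1,-1],"dp":[[0,0,0],[0,0,0],[0,0,0],[0,0,0],[0,0,0]],"dr":[[0,-7,0],[0,-7,0],[0,-7,0],[0,-7,0],[0,-7,0]]}';python3 -m inch '{"gripper":[-1,-1,-1],"dp":[[0,0,0],[0,0,0],[0,0,0]],"dr":[[0,-6.4,0],[0,0,0],[0,0,0]]}'
python3 - <<'E'
from h import *
go([509,300,235])
im=robot.snapshot('wrist');cv2.imwrite('pics/w1.png',im)
E
```

```text
time: 2.07
tool_pos: [387.7, 431.6, 245.8]
orientation: [-1.383, -0.886, 0.885]
ft_force: [1.3, 0.3, 0.7]
finger_gap: 88.1
time: 2.48
tool_pos: [512.9, 296.8, 235.8]
orientation: [-1.383, -0.886, 0.885]
ft_force: [-0.4, 2.0, 0.2]
finger_gap: 88.1
time: 2.9
tool_pos: [511.9, 298.1, 235.8]
orientation: [-1.116, -1.344, 1.344]
ft_force: [0.8, 0.3, -0.4]
finger_gap: 88.2
time: 3.15
tool_pos: [511.9, 298.1, 235.7]
orientation: [-1.059, -1.418, 1.417]
ft_force: [-0.6, 0.8, -0.8]
finger_gap: 88.2
t 3.15 pos [511.9 298.1 235.7] jaw [-0.283  0.959  0.   ] fing [-0.  0. -1.] F [-0.6  0.8 -0.8] gap 88.2
dp tool [2.6 0.7 2.2] |d| 3.5
```

View pics/w1.png

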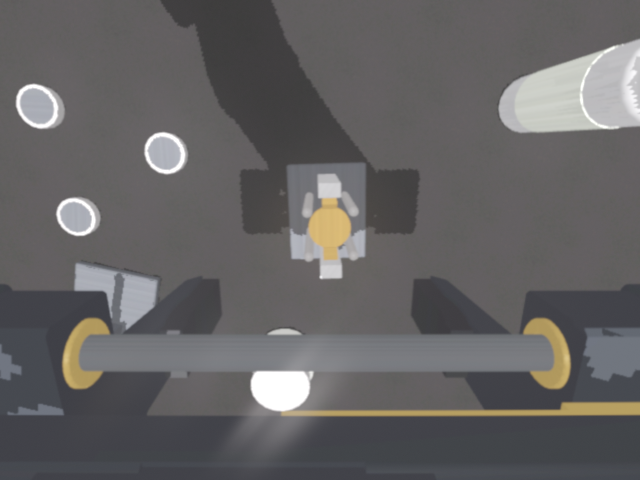

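```bash
python3 - <<'E'
from h import *
im=cv2.imread('pics/w1.png')
cv2.imwrite('pics/w1c.png',cv2.resize(im[150:290,250:410],None,fx=5,fy=4.2,interpolation=cv2.INTER_CUBIC)[:600])
E
```

```text
(no output)
```

View pics/w1c.png

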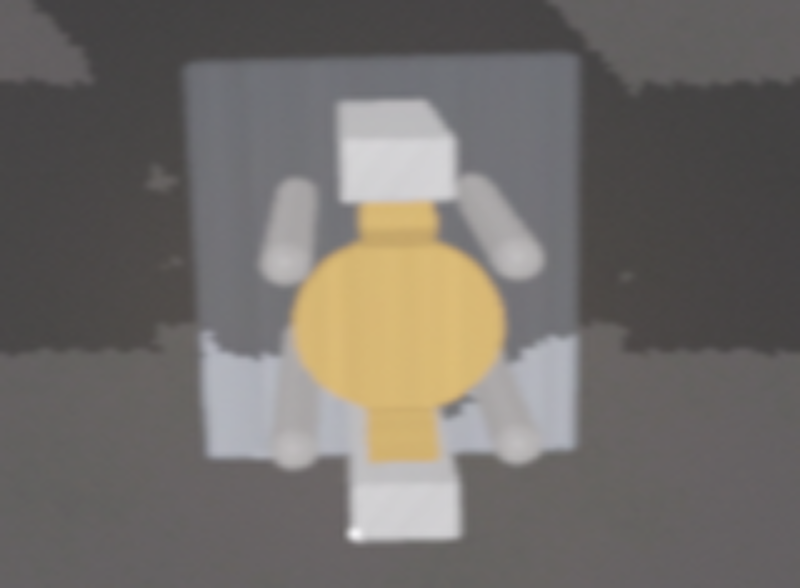

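```bash
cat > mag.py <<'E'
from h import *
from scipy.optimize import least_squares
c=robot.camera_info('wrist')
rod=[(307,213.1),(354.2,211.4),(309,256.7),(353.6,255.5)]
rl=[(-18,18,101),(-18,-18,101),(18,18,101),(18,-18,101)]  # local guess sign: image up=-x', left=... 
base=[(287,165),(366,162.9),(365.4,256.4),(291.4,259)]
E
python3 - <<'E'
from mag import *
rod=np.array(rod);base=np.array(base)
for n,p,z in [('rod',rod,101),('base',base,12),('fol',np.array([[329.8,227.4]]),78)]:
    W=np.array([pix2world('wrist',u,v,z) for u,v in p]);print(n,W.round(1).tolist(),W.mean(0).round(1))
    if len(W)==4:
        for i,j in [(0,1),(1,2),(2,3),(3,0),(0,2),(1,3)]:
            d=W[j]-W[i];print(i,j,np.linalg.norm(d).round(1),np.degrees(np.arctan2(d[1],d[0])).round(1))
E
```

```text
rod [[498.0, 286.0, 101.0], [486.4, 320.6, 101.0], [531.7, 297.3, 101.0], [520.6, 331.3, 101.0]] [509.2 308.8 101. ]
0 1 36.6 108.6
1 2 51.0 -27.2
2 3 35.8 108.1
3 0 50.7 -116.5
0 2 35.6 18.7
1 3 35.9 17.4
base [[474.2, 255.9, 12.0], [449.8, 331.0, 12.0], [543.1, 361.8, 12.0], [568.5, 286.5, 12.0]] [508.9 308.8  12. ]
0 1 78.9 108.0
1 2 98.2 18.3
2 3 79.5 -71.4
3 0 99.1 -162.1
0 2 126.3 56.9
1 3 126.7 -20.6
fol [[508.9, 308.7, 78.0]] [508.9 308.7  78. ]
```

```bash
python3 - <<'E'
from h import *
for p in [(40,106),(166,153),(78,216)]: print(pix2world('wrist',*p,10).round(1))
for p in [(312,223),(370,223),(279,262),(334,266)]: print(pix2world('top',*p,10).round(1))
go([497,131,180])
E
```

```text
[487.8  11.8  10. ]
[497.2 136.9  10. ]
[586.9  59.2  10. ]
[588.2  55.   10. ]
[586.  -79.2  10. ]
[498.8 131.9  10. ]
[487.7   6.   10. ]
t 3.2 pos [511.8 298.1 235.7] jaw [-0.283  0.959  0.   ] fing [-0.  0. -1.] F [ 0.9  0.3 -0.3] gap 88.3
dp tool [-156.1   55.7   61.6] |d| 176.8
```

```bash
python3 -m inch '{"gripper":[-1,-1,-1,-1,-1],"dp":[[-32,11,12],[-32,11,12],[-32,11,12],[-32,11,12],[-28,11,13]],"dr":[[0,-1.7,0],[0,0,0],[0,0,0],[0,0,0],[0,0,0]]}';python3 -m inch '{"gripper":[-1],"dp":[[0,0,0]],"dr":[[0,0,0]]}'
python3 - <<'E'
from h import *
go([497,131,20])
im=robot.snapshot('wrist');cv2.imwrite('pics/w2.png',im)
for r in robot.find_in('wrist','plug1'): print(c2w('wrist',r['at']).round(1),r['confidence'])
for r in robot.regions_of('wrist','plug1'):
    m=r['pixels'];v,u=np.nonzero(m);print(r['confidence'],m.sum(),u.mean(),v.mean(),pix2world('wrist',(u.min()+u.max())/2,(v.min()+v.max())/2,7).round(1))
E
```

```text
time: 3.62
tool_pos: [502.2, 128.8, 180.4]
orientation: [-1.044, -1.439, 1.439]
ft_force: [0.5, -0.1, 0.2]
finger_gap: 88.3
time: 3.7
tool_pos: [500.0, 121.9, 178.5]
orientation: [-1.047, -1.424, 1.443]
ft_force: [-0.5, -0.4, -0.9]
finger_gap: 88.2
t 3.7 pos [500.  121.9 178.5] jaw [-0.304  0.953 -0.007] fing [-0.006 -0.009 -1.   ] F [-0.5 -0.4 -0.9] gap 88.2
dp tool [ 10.7 158.5  -1.2] |d| 158.8
[ 560.2 -141.7    3.4] 0.78
[586.4 -65.4   8.9] 0.74
[583.1  74.2  10.7] 0.64
[501.1 141.6   7.9] 0.63
[489.   21.3  10.9] 0.55
0.79 1669 84.0760934691432 247.57519472738167 [591.4 -64.    7. ]
0.79 1583 333.4586228679722 226.50726468730258 [500.8 147.4   7. ]
0.77 945 230.4042328042328 289.389417989418 [591.2  72.3   7. ]
0.63 1800 197.93666666666667 173.14888888888888 [492.7  20.2   7. ]
0.6 386 5.005181347150259 192.22797927461139 [ 561.1 -136.7    7. ]
```

View pics/w2.png

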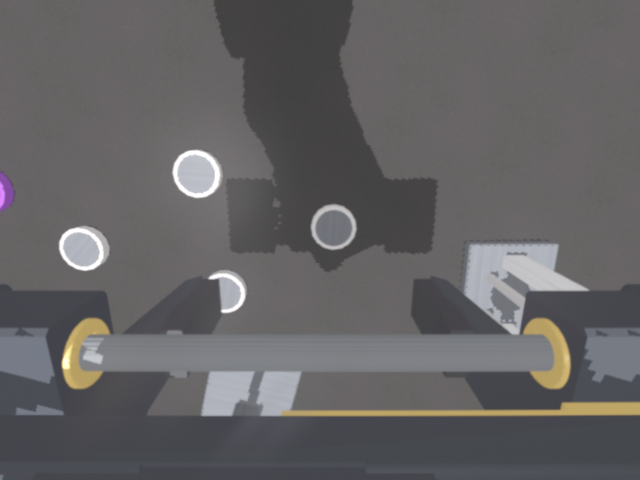

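```bash
python3 -m inch '{"gripper":[-1,-1,-1],"dp":[[0,0,0],[0,0,0],[0,0,0]],"dr":[[0,0,0],[0,0,0],[0,0,0]]}'
cat >> h.py <<'E'
def plugs(cam='wrist',z=10):
    im=robot.snapshot(cam)
    out=[]
    for r in robot.regions_of(cam,'plug1'):
        m=r['pixels'];v,u=np.nonzero(m)
        cu,cv_=(u.min()+u.max())/2,(v.min()+v.max())/2
        P=pix2world(cam,cu,cv_,6);out.append(P)
        print('plug?',round(r['confidence'],2),m.sum(),(round(cu,1),round(cv_,1)),P.round(1),'bgr',np.median(im[m],0))
    return im,out
E
python3 - <<'E'
from h import *
go([497,131,20])
im,_=plugs()
im,_=plugs('top')
go([497,131,20])
E
```

```text
time: 4.1
tool_pos: [502.2, 132.5, 181.1]
orientation: [-1.039, -1.444, 1.441]
ft_force: [0.2, 0.0, -0.4]
finger_gap: 87.9
t 4.1 pos [502.2 132.5 181.1] jaw [-0.317  0.949  0.001] fing [ 0.001  0.001 -1.   ] F [ 0.2  0.  -0.4] gap 87.9
dp tool [1.000e-01 1.611e+02 5.600e+00] |d| 161.2
plug? 0.84 889 (np.float64(213.0), np.float64(279.5)) [585.1  56.5   6. ] bgr [187. 180. 177.]
plug? 0.78 1684 (np.float64(71.0), np.float64(236.5)) [585.3 -76.9   6. ] bgr [190. 182. 179.]
plug? 0.74 1906 (np.float64(185.5), np.float64(163.5)) [488.4   8.1   6. ] bgr [198. 190. 188.]
plug? 0.6 1565 (np.float64(321.5), np.float64(218.5)) [497.2 134.7   6. ] bgr [122. 116. 114.]
plug? 0.78 210 (np.float64(408.5), np.float64(233.0)) [ 561.8 -168.4    6. ] bgr [253.  126.5 232. ]
plug? 0.73 226 (np.float64(369.0), np.float64(222.0)) [589.1 -77.4   6. ] bgr [195.  187.  187.5]
plug? 0.44 64 (np.float64(317.0), np.float64(221.0)) [593.4  43.3   6. ] bgr [229.5 223.  229.5]
t 4.3 pos [502.  131.5 180.8] jaw [-0.315  0.949  0.   ] fing [ 0.  0. -1.] F [ 1.1 -0.9  0.6] gap 88.3
dp tool [  1.1 160.8   5. ] |d| 160.9
```

```bash
python3 -m inch '{"gripper":[-1,-1,-1,-1,-1],"dp":[[4,35,3.5],[0,35,0],[0,35,0],[0,25,0],[0,12,0]],"dr":[[0,0,0],[0,0,0],[0,0,0],[0,0,0],[0,0,0]]}';python3 -m inch '{"gripper":[-1,-1,-1,-1],"dp":[[0,8,0],[0,5,0],[0,4,0],[0,0,0]],"dr":[[0,0,0],[0,0,0],[0,0,0],[0,0,0]]}'
python3 - <<'E'
from h import *
go([497.2,134.7,20])
im=robot.snapshot('wrist');cv2.imwrite('pics/w3.png',im)
E
```

```text
time: 4.72
tool_pos: [496.0, 133.6, 35.8]
orientation: [-1.037, -1.439, 1.444]
ft_force: [-0.2, 0.9, 0.2]
finger_gap: 88.2
time: 5.05
tool_pos: [497.7, 133.9, 21.8]
orientation: [-1.04, -1.442, 1.441]
ft_force: [-0.3, 1.0, -0.3]
finger_gap: 87.8
t 5.05 pos [497.7 133.9  21.8] jaw [-0.315  0.949  0.   ] fing [ 0.001  0.    -1.   ] F [-0.3  1.  -0.3] gap 87.8
dp tool [0.9 1.8 0.2] |d| 2.0
```

View pics/w3.png

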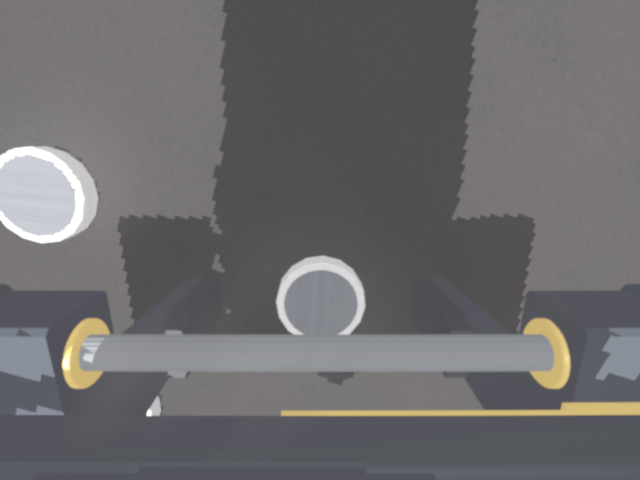

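```bash
python3 - <<'E'
from h import *
P=pix2world('wrist',320.5,300,10);print(P)
o,M=tool();print(M.T@(P-o['tool_pos']))
E
python3 -m inch '{"gripper":[1,1,1,1,1],"dp":[[0,1,0],[0,0,0],[0,0,0],[0,0,0],[0,0,0]],"dr":[[0,0,0],[0,0,0],[0,0,0],[0,0,0],[0,0,0]]}'
python3 - <<'E'
from h import *
go([497.2,134.7,20])
im=robot.snapshot('wrist');cv2.imwrite('pics/w4.png',im)
E
```

```text
[495.92363902 134.55109006  10.        ]
[ 1.27389763 12.16440326  1.56547452]
time: 5.52
tool_pos: [497.6, 133.7, 21.0]
orientation: [-1.041, -1.442, 1.441]
ft_force: [-0.2, 0.4, 0.5]
finger_gap: 56.7
t 5.52 pos [497.6 133.7  21. ] jaw [-0.315  0.949  0.   ] fing [ 0.  0. -1.] F [-0.2  0.4  0.5] gap 56.7
dp tool [1. 1. 0.] |d| 1.4
```

View pics/w4.png

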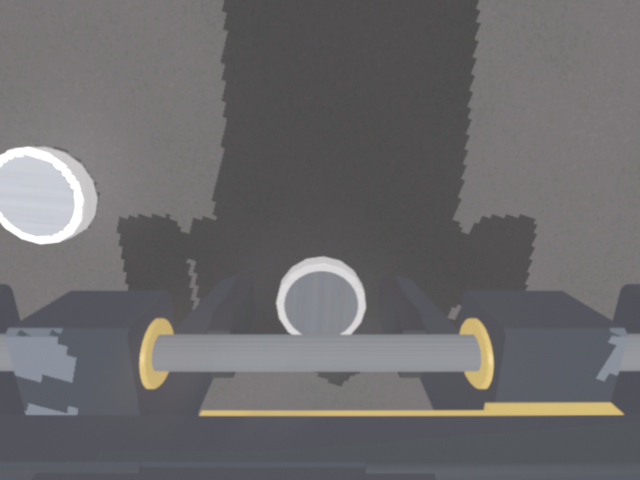

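```bash
python3 -m inch '{"gripper":[1,1,1,1,1],"dp":[[0,0,0.8],[0,0,0],[0,0,0],[0,0,0],[0,0,0]],"dr":[[0,0,0],[0,0,0],[0,0,0],[0,0,0],[0,0,0]]}'
python3 - <<'E'
from h import *
go([508.9,308.7,130])
im=robot.snapshot('wrist');cv2.imwrite('pics/w5.png',im[200:420,200:440])
E
```

```text
time: 5.98
tool_pos: [496.5, 133.5, 20.8]
orientation: [-1.04, -1.441, 1.441]
ft_force: [-0.9, 0.4, 1.5]
finger_gap: 38.9
t 5.98 pos [496.5 133.5  20.8] jaw [-0.315  0.949  0.   ] fing [-0.  0. -1.] F [-0.9  0.4  1.5] gap 38.9
dp tool [ 162.4 -109.2  -67. ] |d| 206.8
```

View pics/w5.png

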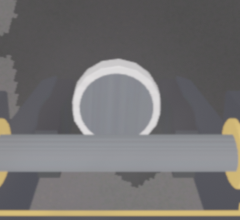

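```bash
python3 -m inch '{"gripper":[1,1,1,1,1],"dp":[[0,-15,0],[0,-35,0],[0,-35,0],[0,-35,0],[0,-20,0]],"dr":[[0,0,0],[0,0,0],[0,0,0],[0,0,0],[0,0,0]]}'; python3 -m inch '{"gripper":[1,1,1,1,1],"dp":[[32,0,-13],[32,0,-13],[32,0,-13],[32,0,-13],[20,0,-9]],"dr":[[0,0,0],[0,0,0],[0,0,0],[0,0,0],[0,0,0]]}';python3 -m inch '{"gripper":[1,1,1,1,1],"dp":[[12,0,-5],[3,0,-1],[0,0,0],[0,0,0],[0,0,0]],"dr":[[0,0,0],[0,0,0],[0,0,0],[0,0,0],[0,0,0]]}'
python3 - <<'E'
from h import *
go([508.8,309,130])
im=robot.snapshot('wrist');cv2.imwrite('pics/w6.png',im)
E
```

```text
time: 6.45
tool_pos: [497.5, 133.7, 163.8]
orientation: [-1.042, -1.444, 1.439]
ft_force: [0.7, 0.3, -0.2]
finger_gap: 38.7
time: 6.87
tool_pos: [507.3, 297.6, 161.1]
orientation: [-1.037, -1.446, 1.44]
ft_force: [0.3, 0.5, -0.6]
finger_gap: 38.8
time: 7.28
tool_pos: [509.3, 306.5, 160.4]
orientation: [-1.043, -1.438, 1.442]
ft_force: [-0.1, -0.4, -0.9]
finger_gap: 38.7
t 7.28 pos [509.3 306.5 160.4] jaw [-0.313  0.95  -0.002] fing [-0.    -0.003 -1.   ] F [-0.1 -0.4 -0.9] gap 38.7
dp tool [ 2.6 30.4 -0.4] |d| 30.6
```

View pics/w6.png

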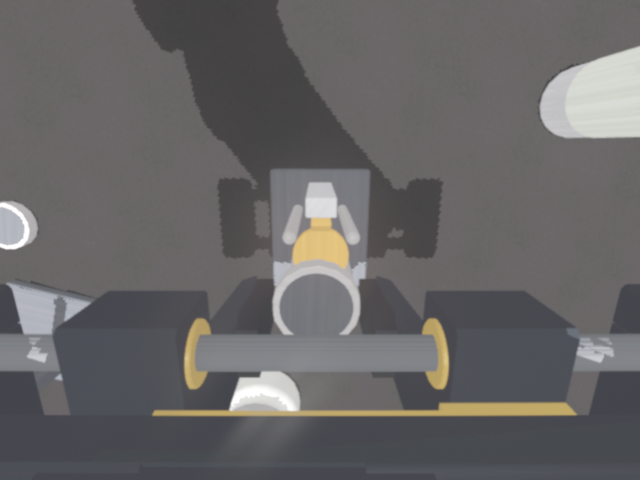

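```bash
python3 -m inch '{"gripper":[1,1,1,1],"dp":[[2.4,10,0],[0,6,0],[0,0,0],[0,0,0]],"dr":[[0,0,0],[0,0,0],[0,0,0],[0,0,0]]}'
python3 - <<'E'
from h import *
go([508.8,309,130])
im=robot.snapshot('wrist');cv2.imwrite('pics/w7.png',cv2.resize(im[160:340,220:420],None,fx=4,fy=3.3,interpolation=cv2.INTER_CUBIC)[:600])
for z in (101,12,78): print(z,w2p('wrist',[508.8,309,z]))
E
```

```text
time: 7.67
tool_pos: [507.7, 311.0, 143.9]
orientation: [-1.04, -1.44, 1.443]
ft_force: [-1.1, -0.1, 0.9]
finger_gap: 38.5
t 7.67 pos [507.7 311.  143.9] jaw [-0.315  0.949 -0.001] fing [-0.001 -0.001 -1.   ] F [-1.1 -0.1  0.9] gap 38.5
dp tool [-2.3 13.9 -0.4] |d| 14.1
101 [[312.83632626 277.42036557]]
12 [[313.9182903  234.99395939]]
78 [[313.20215373 263.07347784]]
```

View pics/w7.png

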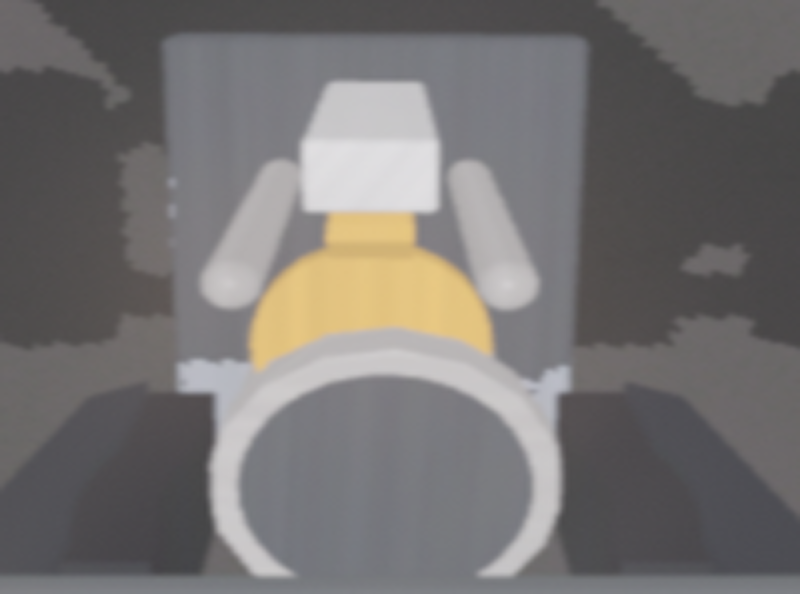

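```bash
python3 -m inch '{"gripper":[1,1,1,1,1],"dp":[[0,0,0],[0,0,0],[0,0,0],[0,0,0],[0,0,0]],"dr":[[0,0,0],[0,0,0],[0,0,0],[0,0,0],[0,0,0]]}'
cat >> h.py <<'E'
def rest(n=4):
    P=[];
    for i in range(n):
        robot.snapshot('side');P.append(robot.get_obs()['tool_pos'])
    P=np.array(P);print(P.round(2).tolist());return P.mean(0)
E
python3 - <<'E'
from h import *
print(rest())
im=robot.snapshot('wrist');cv2.imwrite('pics/w8.png',cv2.resize(im[160:340,220:420],None,fx=4,fy=3.3,interpolation=cv2.INTER_CUBIC)[:600])
go([508.8,309,130])
E
```

```text
time: 8.13
tool_pos: [508.2, 311.6, 144.9]
orientation: [-1.04, -1.442, 1.441]
ft_force: [0.5, -0.1, -0.4]
finger_gap: 38.3
[[508.17, 311.58, 144.84], [508.18, 311.53, 144.81], [508.13, 311.57, 144.78], [508.14, 311.53, 144.76]]
[508.15416229 311.55223978 144.79628239]
t 8.38 pos [508.2 311.5 144.8] jaw [-0.315  0.949  0.   ] fing [ 0.  0. -1.] F [-1.   1.  -0.9] gap 38.7
dp tool [-2.6 14.8  0.2] |d| 15.0
```

View pics/w8.png

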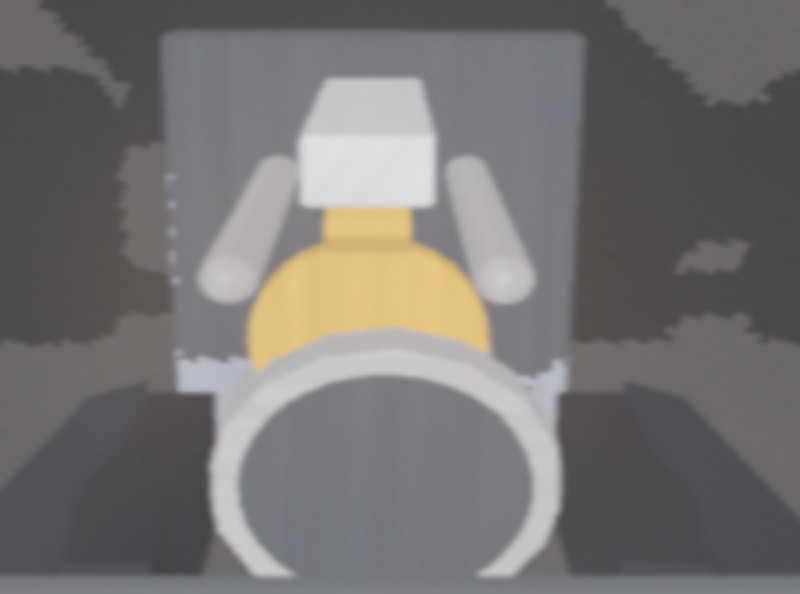

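```bash
python3 - <<'E'
from h import *
o,M=tool();T=o['tool_pos']
def tl(u,v,z): return (M.T@(pix2world('wrist',u,v,z)-T)).round(2)
print('rods',tl(276.5,245.2,101),tl(345.75,245.2,101))
print('base far corners',tl(220+163/4,160+33/3.3,12),tl(220+583/4,160+32/3.3,12))
zt=T[2]-10.8
print('plug far rim top',tl(316.5,160+350/3.3,zt),'left/right',tl(220+211/4,160+485/3.3,zt),tl(220+561/4,160+485/3.3,zt))
print('plug far rim bottom',tl(316.5,160+328/3.3,zt-10))
print(pix2world('wrist',(276.5+345.75)/2,245.2,101), M)
E
```

```text
rods [-21.32  43.76  17.66] [14.72 43.76 17.68]
base far corners [-41.95 132.76  49.75] [ 36.22 132.76  49.99]
plug far rim top [-0.53 10.8  18.09] left/right [-19.9   10.8   -1.13] [18.86 10.8  -1.11]
plug far rim bottom [-0.52 20.8  17.7 ]
[492.42348255 302.85565425 101.        ] [[-3.14943032e-01  8.39640749e-05 -9.49110573e-01]
 [ 9.49110573e-01  1.12535489e-04 -3.14943022e-01]
 [ 8.03647228e-05 -9.99999990e-01 -1.15133459e-04]]
```

```bash
python3 - <<'E'
from h import *
o,M=tool();T=o['tool_pos']
im=robot.snapshot('wrist');S=5
big=cv2.resize(im[230:340,240:400],None,fx=S,fy=S,interpolation=cv2.INTER_CUBIC)
a=np.linspace(0,2*np.pi,200)
for z,col in ((-2,(0,0,255)),(-0.5,(0,255,0))):
    for yy in (10.8,20.8):
        P=np.stack([-0.52+20*np.cos(a),0*a+yy,z+20*np.sin(a)],1)
        p=w2p('wrist',T+P@M.T)
        q=((p+0.5-[240,230])*S-0.5).astype(np.int32)
        cv2.polylines(big,[q],False,col,1)
cv2.imwrite('pics/w9.png',big)
E
```

```text
(no output)
```

View pics/w9.png

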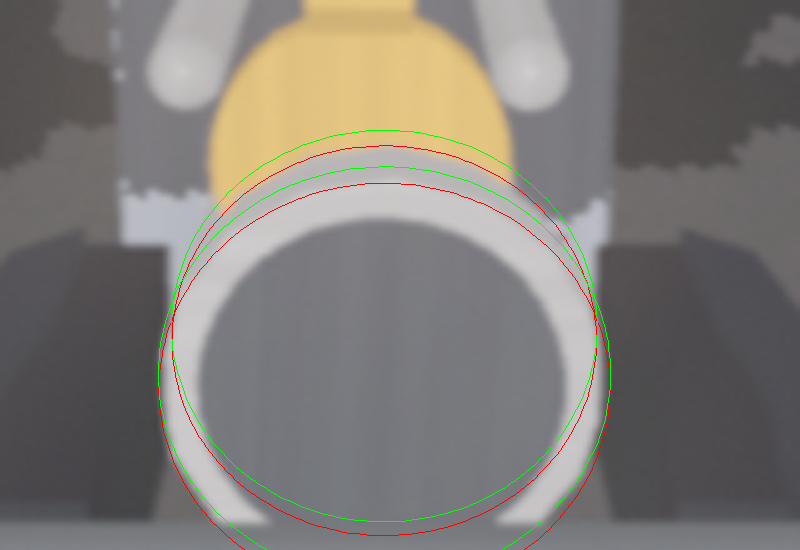

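```bash
python3 -m inch '{"gripper":[1,1,1,1,1],"dp":[[-2.6,0,1.3],[0,8,0],[0,8,0],[0,6,0],[0,0,0]],"dr":[[0,0,0],[0,0,0],[0,0,0],[0,0,0],[0,0,0]]}';python3 -m inch '{"gripper":[1,1,1,1,1],"dp":[[0,4,0],[0,4,0],[0,4,0],[0,2,0],[0,0,0]],"dr":[[0,0,0],[0,0,0],[0,0,0],[0,0,0],[0,0,0]]}'
python3 - <<'E'
from h import *
print(rest(2));go([509,309,86])
im=robot.snapshot('wrist');cv2.imwrite('pics/w10.png',cv2.resize(im[160:340,220:420],None,fx=4,fy=3.3,interpolation=cv2.INTER_CUBIC)[:600])
E
```

```text
time: 8.85
tool_pos: [506.8, 307.9, 120.8]
orientation: [-1.039, -1.438, 1.444]
ft_force: [-0.4, -1.1, -0.6]
finger_gap: 38.4
time: 9.27
tool_pos: [507.5, 308.5, 108.2]
orientation: [-1.04, -1.441, 1.442]
ft_force: [-0.3, -0.1, -0.2]
finger_gap: 38.5
[[507.65, 308.6, 108.51], [507.74, 308.72, 108.73]]
[507.69220605 308.66110184 108.62033274]
t 9.37 pos [507.7 308.7 108.7] jaw [-0.315  0.949  0.   ] fing [ 0.  0. -1.] F [-0.1  0.2 -1. ] gap 38.9
dp tool [-0.1 22.7 -1.3] |d| 22.8
```

View pics/w10.png

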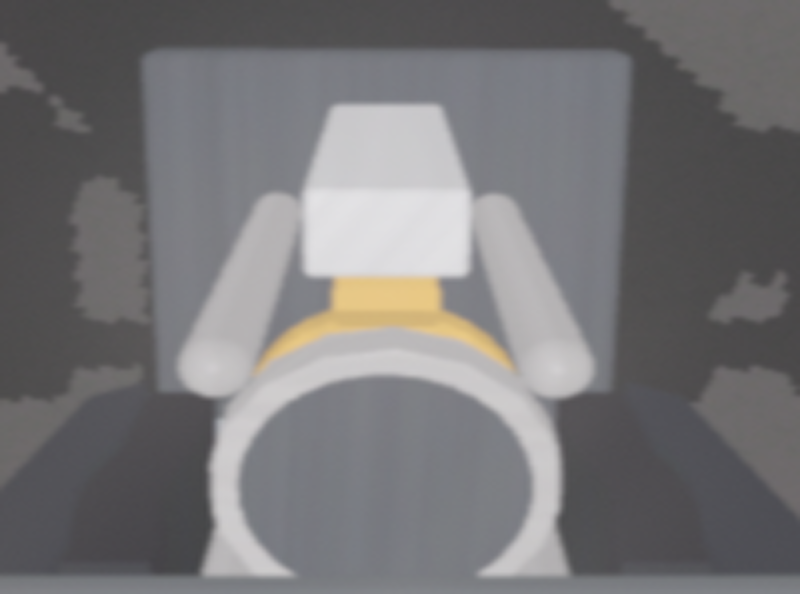

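```bash
python3 -m inch '{"gripper":[1,1,1,1],"dp":[[0,4,0],[0,4,0],[0,4,0],[0,3,0]],"dr":[[0,0,0],[0,0,0],[0,0,0],[0,0,0]]}';python3 -m inch '{"gripper":[1,1,1,1],"dp":[[0,3,0],[0,3,0],[0,2,0],[0,0,0]],"dr":[[0,0,0],[0,0,0],[0,0,0],[0,0,0]]}'
python3 - <<'E'
from h import *
print(rest(2));go([509,309,86])
im=robot.snapshot('wrist');cv2.imwrite('pics/w11.png',cv2.resize(im[160:340,220:420],None,fx=4,fy=3.3,interpolation=cv2.INTER_CUBIC)[:600])
E
```

```text
time: 9.75
tool_pos: [508.1, 309.1, 93.8]
orientation: [-1.04, -1.443, 1.44]
ft_force: [0.1, -0.1, 3.6]
finger_gap: 38.7
time: 10.08
tool_pos: [507.6, 308.6, 85.1]
orientation: [-1.04, -1.441, 1.442]
ft_force: [0.1, 0.4, 1.4]
finger_gap: 38.8
[[507.62, 308.64, 85.37], [507.58, 308.65, 85.51]]
[507.60075767 308.64580643  85.436175  ]
t 10.18 pos [507.6 308.7  85.5] jaw [-0.315  0.949  0.   ] fing [-0. -0. -1.] F [0.6 0.3 1.5] gap 38.7
dp tool [-0.1 -0.5 -1.5] |d| 1.5
```

View pics/w11.png

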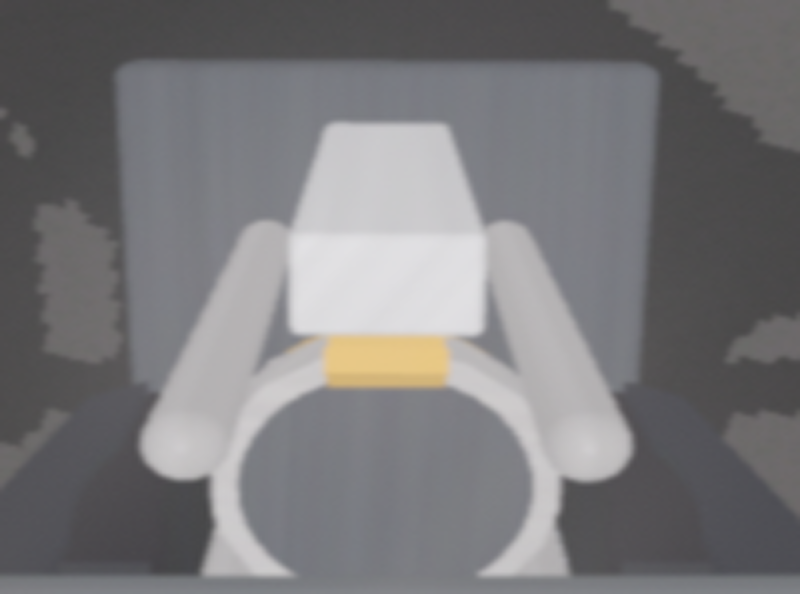

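```bash
python3 -m inch '{"gripper":[-1,-1,-1,-1,-1],"dp":[[0,0,0],[0,0,0],[0,-15,0],[0,-35,0],[0,-35,0]],"dr":[[0,0,0],[0,0,0],[0,0,0],[0,0,0],[0,0,0]]}';python3 -m inch '{"gripper":[-1,-1,-1,-1,-1],"dp":[[-25,-10,0],[-40,0,0],[-40,0,0],[-40,0,0],[-40,0,0]],"dr":[[0,0,0],[0,0,0],[0,0,0],[0,0,0],[0,0,0]]}'
python3 -m inch '{"gripper":[-1,-1,-1,-1,-1],"dp":[[-35,0,2],[-25,0,2],[-12,0,0],[-6,0,0],[0,0,0]],"dr":[[0,0,0],[0,0,0],[0,0,0],[0,0,0],[0,0,0]]}';python3 -m inch '{"gripper":[-1,-1,-1,-1],"dp":[[0,0,0],[0,0,0],[0,0,0],[0,0,0]],"dr":[[0,0,0],[0,0,0],[0,0,0],[0,0,0]]}'
python3 - <<'E'
from h import *
rest(2)
im,_=plugs();cv2.imwrite('pics/w12.png',im)
for p in _: print((tool()[1].T@(p-tool()[0]['tool_pos'])).round(1))
go([588,55,20])
E
```

```text
time: 10.65
tool_pos: [506.4, 307.5, 170.3]
orientation: [-1.039, -1.437, 1.445]
ft_force: [0.3, -0.6, -0.5]
finger_gap: 69.8
time: 11.07
tool_pos: [565.9, 130.9, 180.8]
orientation: [-1.04, -1.441, 1.442]
ft_force: [1.1, 0.2, 0.5]
finger_gap: 88.4
time: 11.48
tool_pos: [586.8, 57.5, 180.6]
orientation: [-1.04, -1.44, 1.44]
ft_force: [-0.4, -0.9, -1.1]
finger_gap: 88.0
time: 11.82
tool_pos: [586.4, 59.5, 180.8]
orientation: [-1.038, -1.443, 1.442]
ft_force: [0.2, -0.2, -0.3]
finger_gap: 87.9
[[586.53, 59.13, 180.78], [586.59, 58.73, 180.76]]
plug? 0.97 2006 (np.float64(297.0), np.float64(92.0)) [488.    8.2   6. ] bgr [125. 118. 116.]
plug? 0.75 1549 (np.float64(314.5), np.float64(224.0)) [588.4  56.5   6. ] bgr [119. 113. 111.]
plug? 0.69 1857 (np.float64(170.0), np.float64(174.0)) [585.8 -76.4   6. ] bgr [192. 184. 181.]
plug? 0.58 2143 (np.float64(68.0), np.float64(108.0)) [ 559.4 -168.3    6. ] bgr [255. 137. 223.]
[-16.3 174.7 109.4]
[ -2.1 174.7  -1.1]
[-127.5  174.7   43.3]
[-206.3  174.7   97.4]
t 12.02 pos [586.7  58.2 180.7] jaw [-0.316  0.949  0.   ] fing [-0.  0. -1.] F [ 0.8 -0.2 -0.8] gap 88.2
dp tool [ -3.5 160.7  -0.2] |d| 160.8
```

View pics/w12.png

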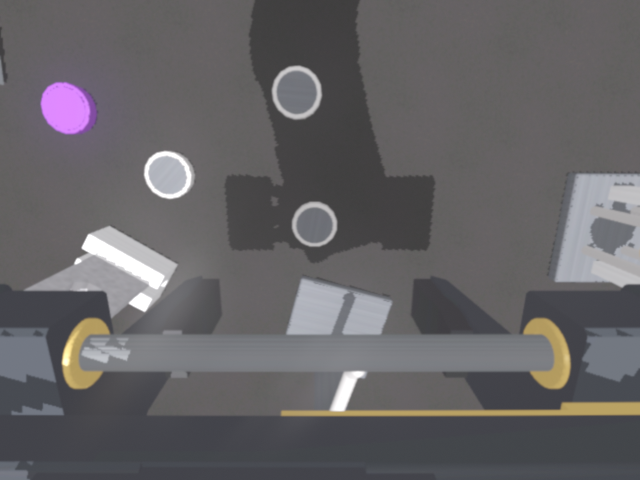

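```bash
python3 -m inch '{"gripper":[-1,-1,-1,-1,-1],"dp":[[-2.5,35,-1.1],[0,35,0],[0,35,0],[0,25,0],[0,12,0]],"dr":[[0,0,0],[0,0,0],[0,0,0],[0,0,0],[0,0,0]]}';python3 -m inch '{"gripper":[-1,-1,-1,1,1],"dp":[[0,9,0],[0,6,0],[0,2.5,0],[0,0,0],[0,0,0]],"dr":[[0,0,0],[0,0,0],[0,0,0],[0,0,0],[0,0,0]]}'
python3 - <<'E'
from h import *
rest(2)
im,_=plugs();cv2.imwrite('pics/w13.png',im[200:420,200:440])
for p in _: print((tool()[1].T@(p-tool()[0]['tool_pos'])).round(1))
go([588,55,21])
E
```

```text
time: 12.43
tool_pos: [586.7, 55.4, 35.5]
orientation: [-1.037, -1.438, 1.444]
ft_force: [-0.0, -0.4, 0.4]
finger_gap: 88.0
time: 12.85
tool_pos: [589.4, 55.9, 22.3]
orientation: [-1.042, -1.443, 1.44]
ft_force: [0.1, -0.3, -0.0]
finger_gap: 77.0
[[589.46, 55.9, 22.38], [589.4, 55.85, 22.33]]
plug? 0.81 5641 (np.float64(320.5), np.float64(293.5)) [585.9  56.1   6. ] bgr [141. 135. 132.]
plug? 0.78 7767 (np.float64(281.5), np.float64(43.0)) [493.6   9.6   6. ] bgr [150. 142. 140.]
plug? 0.69 6431 (np.float64(39.5), np.float64(202.5)) [583.9 -70.3   6. ] bgr [210. 201. 199.]
plug? 0.57 1614 (np.float64(345.0), np.float64(398.5)) [635.9  85.8   6. ] bgr [130.  126.  124.5]
[ 1.3 16.   3. ]
[-13.8  15.9 105.2]
[-118.    16.    44.7]
[ 13.7  16.1 -53.9]
t 13.05 pos [589.1  55.8  22. ] jaw [-0.315  0.949 -0.   ] fing [ 0.001  0.    -1.   ] F [-0.  -0.4  0.1] gap 61.1
dp tool [-0.4  1.   1.3] |d| 1.7
```

View pics/w13.png

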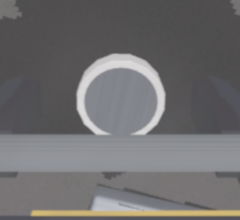

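```bash
python3 -m inch '{"gripper":[1,1,1,1,1],"dp":[[0,0.8,0],[0,0,0],[0,0,0],[0,0,0],[0,-15,0]],"dr":[[0,0,0],[0,0,0],[0,0,0],[0,0,0],[0,0,0]]}'
python3 -m inch '{"gripper":[1,1,1,1,1],"dp":[[0,-35,0],[0,-35,0],[0,-35,0],[10,-5,0],[30,0,0]],"dr":[[0,0,0],[0,0,0],[0,0,0],[0,0,0],[0,0,0]]}'
python3 - <<'E'
from h import *
go([509,309,145])
E
```

```text
time: 13.47
tool_pos: [586.9, 55.5, 33.5]
orientation: [-1.037, -1.438, 1.444]
ft_force: [0.4, 0.3, -0.4]
finger_gap: 38.7
time: 13.88
tool_pos: [579.1, 88.6, 147.7]
orientation: [-1.053, -1.437, 1.436]
ft_force: [-0.1, -0.7, -0.2]
finger_gap: 38.6
t 13.88 pos [579.1  88.6 147.7] jaw [-0.306  0.952 -0.005] fing [ 0.006 -0.003 -1.   ] F [-0.1 -0.7 -0.2] gap 38.6
dp tool [231.3   1.5  -0.8] |d| 231.3
```

```bash
python3 -m inch '{"gripper":[1,1,1,1,1],"dp":[[40,0,-1],[40,0,-1],[40,0,-1],[40,0,-1],[35,0,0]],"dr":[[0,0,0],[0,0,0],[0,0,0],[0,0,0],[0,0,0]]}'
python3 -m inch '{"gripper":[1,1,1,1,1],"dp":[[20,0,0],[8,0,0],[2,0,0],[0,0,0],[0,0,0]],"dr":[[0,0,0],[0,0,0],[0,0,0],[0,0,0],[0,0,0]]}'
python3 -m inch '{"gripper":[1,1,1],"dp":[[0,0,0],[0,0,0],[0,0,0]],"dr":[[0,0,0],[0,0,0],[0,0,0]]}'
python3 - <<'E'
from h import *
rest(3)
im=robot.snapshot('wrist');cv2.imwrite('pics/w14.png',cv2.resize(im[160:340,220:420],None,fx=4,fy=3.3,interpolation=cv2.INTER_CUBIC)[:600])
go([509,309,145])
E
```

```text
time: 14.3
tool_pos: [516.7, 283.1, 145.1]
orientation: [-1.038, -1.443, 1.442]
ft_force: [0.3, -0.4, -0.5]
finger_gap: 38.5
time: 14.72
tool_pos: [509.9, 305.8, 145.0]
orientation: [-1.044, -1.438, 1.441]
ft_force: [0.0, -0.5, 0.2]
finger_gap: 38.5
time: 14.97
tool_pos: [509.6, 307.2, 145.4]
orientation: [-1.042, -1.44, 1.44]
ft_force: [-0.5, -0.1, -0.6]
finger_gap: 38.8
[[509.42, 307.52, 145.43], [509.26, 307.83, 145.44], [509.17, 308.12, 145.45]]
t 15.17 pos [509.1 308.2 145.5] jaw [-0.315  0.949 -0.   ] fing [ 0.  0. -1.] F [-1.1  0.8 -0.9] gap 38.8
dp tool [ 0.7  0.5 -0.2] |d| 0.9
```

View pics/w14.png

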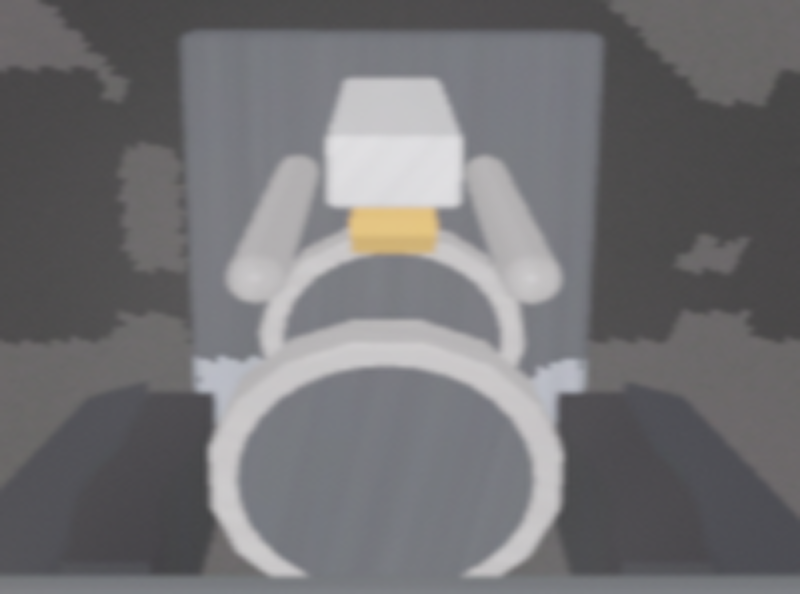

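```bash
python3 -m inch '{"gripper":[1,1,1,1,1],"dp":[[0.4,2,0.2],[0,8,0],[0,8,0],[0,6,0],[0,3,0]],"dr":[[0,0,0],[0,0,0],[0,0,0],[0,0,0],[0,0,0]]}';python3 -m inch '{"gripper":[1,1,1,1,1],"dp":[[0,4,0],[0,4,0],[0,2,0],[0,0,0],[0,0,0]],"dr":[[0,0,0],[0,0,0],[0,0,0],[0,0,0],[0,0,0]]}'
python3 - <<'E'
from h import *
im=robot.snapshot('wrist');cv2.imwrite('pics/w15.png',cv2.resize(im[160:340,220:420],None,fx=4,fy=3.3,interpolation=cv2.INTER_CUBIC)[:600])
go([509,309,86])
E
```

```text
time: 15.58
tool_pos: [507.9, 308.4, 116.9]
orientation: [-1.039, -1.439, 1.443]
ft_force: [-0.3, 0.5, -0.4]
finger_gap: 38.8
time: 16.0
tool_pos: [508.7, 308.9, 108.4]
orientation: [-1.04, -1.441, 1.441]
ft_force: [-0.0, -0.1, -0.2]
finger_gap: 38.5
t 16.05 pos [508.7 309.  108.6] jaw [-0.315  0.949  0.   ] fing [ 0.  0. -1.] F [-0.5  0.3 -0.6] gap 38.7
dp tool [-0.1 22.6 -0.3] |d| 22.6
```

View pics/w15.png

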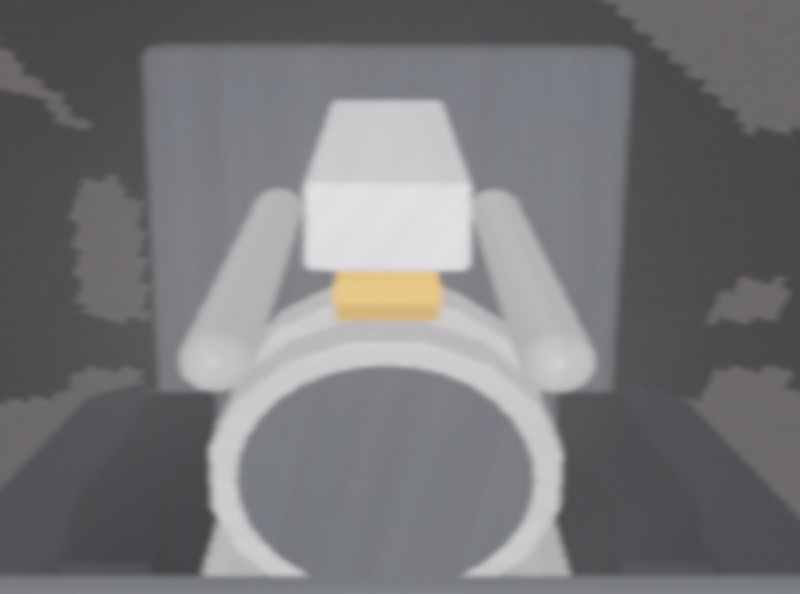

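Same as before: plug centred between the rods. Push down.

```bash
python3 -m inch '{"gripper":[1,1,1,1],"dp":[[0,4,0],[0,4,0],[0,4,0],[0,3,0]],"dr":[[0,0,0],[0,0,0],[0,0,0],[0,0,0]]}';python3 -m inch '{"gripper":[1,1,1,1],"dp":[[0,3,0],[0,3,0],[0,2.5,0],[0,0,0]],"dr":[[0,0,0],[0,0,0],[0,0,0],[0,0,0]]}'
python3 - <<'E'
from h import *
rest(1);go([509,309,86])
im=robot.snapshot('wrist');cv2.imwrite('pics/w16.png',cv2.resize(im[160:340,220:420],None,fx=4,fy=3.3,interpolation=cv2.INTER_CUBIC)[:600])
E
```

```text
time: 16.38
tool_pos: [509.2, 309.5, 93.7]
orientation: [-1.041, -1.443, 1.44]
ft_force: [0.3, 0.7, 3.4]
finger_gap: 38.7
time: 16.72
tool_pos: [508.4, 308.7, 84.2]
orientation: [-1.04, -1.441, 1.442]
ft_force: [0.3, 0.6, 1.3]
finger_gap: 38.5
[[508.41, 308.74, 84.45]]
t 16.77 pos [508.4 308.7  84.5] jaw [-0.315  0.949 -0.   ] fing [-0.001 -0.    -1.   ] F [0.1 0.1 1.5] gap 38.6
dp tool [ 0.1 -1.5 -0.6] |d| 1.7
```

View pics/w16.png

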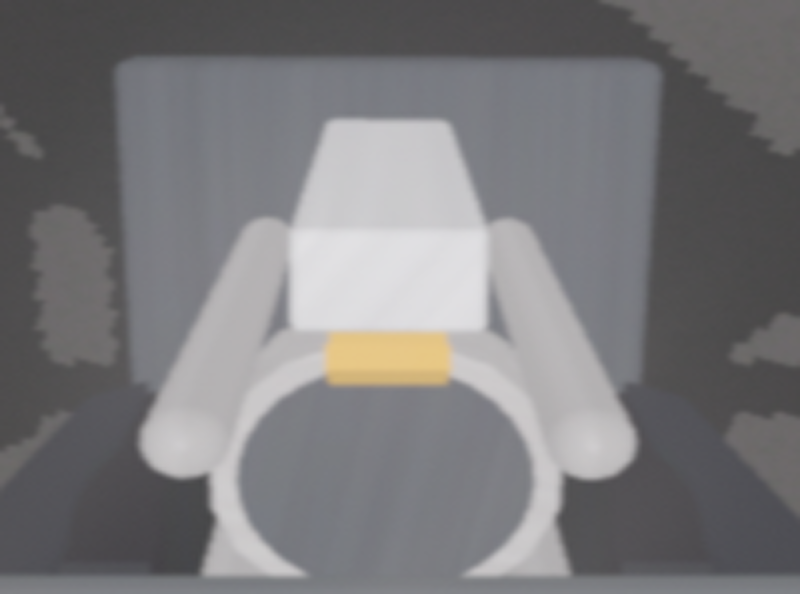

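```bash
python3 -m inch '{"gripper":[-1,-1,-1,-1,-1],"dp":[[0,0,0],[0,0,0],[0,-15,0],[0,-35,0],[0,-35,0]],"dr":[[0,0,0],[0,0,0],[0,0,0],[0,0,0],[0,0,0]]}';python3 -m inch '{"gripper":[-1,-1,-1,-1,-1],"dp":[[-25,-10,10],[-37,0,15],[-37,0,15],[-37,0,15],[-37,0,15]],"dr":[[0,0,0],[0,0,0],[0,0,0],[0,0,0],[0,0,0]]}'
python3 -m inch '{"gripper":[-1,-1,-1,-1,-1],"dp":[[-37,0,15],[-35,0,15],[-22,0,9],[-10,0,5],[-3,0,1]],"dr":[[0,0,0],[0,0,0],[0,0,0],[0,0,0],[0,0,0]]}';python3 -m inch '{"gripper":[-1,-1,-1,-1,-1],"dp":[[0,0,0],[0,0,0],[0,0,0],[0,0,0],[0,0,0]],"dr":[[0,0,0],[0,0,0],[0,0,0],[0,0,0],[0,0,0]]}'
python3 - <<'E'
from h import *
rest(2)
im,_=plugs();cv2.imwrite('pics/w17.png',im)
for p in _: print((tool()[1].T@(p-tool()[0]['tool_pos'])).round(1))
rest(1)
go([488,8,21])
E
```

```text
time: 17.23
tool_pos: [507.3, 307.7, 169.4]
orientation: [-1.038, -1.437, 1.445]
ft_force: [0.8, 0.4, 0.5]
finger_gap: 69.6
time: 17.65
tool_pos: [495.9, 120.6, 180.0]
orientation: [-1.04, -1.441, 1.442]
ft_force: [1.1, -0.3, -0.1]
finger_gap: 88.2
time: 18.07
tool_pos: [486.9, 4.4, 179.7]
orientation: [-1.042, -1.437, 1.44]
ft_force: [0.5, -0.2, -0.6]
finger_gap: 88.3
time: 18.48
tool_pos: [487.8, 8.4, 179.9]
orientation: [-1.039, -1.444, 1.442]
ft_force: [-0.1, -0.5, -0.6]
finger_gap: 88.5
[[487.76, 7.97, 179.92], [487.71, 7.68, 179.92]]
plug? 0.96 1709 (np.float64(109.5), np.float64(237.0)) [ 559.6 -167.6    6. ] bgr [255. 146. 232.]
plug? 0.57 140 (np.float64(199.0), np.float64(276.0)) [570.8 -81.5   6. ] bgr [207.  205.5 208. ]
plug? 0.55 1567 (np.float64(317.5), np.float64(224.0)) [488.4   8.1   6. ] bgr [126. 120. 118.]
[-188.6  173.9  -13. ]
[-110.5  173.9  -50.8]
[  0.5 173.9  -0.9]
[[487.68, 7.09, 179.89]]
t 18.73 pos [487.7   7.1 179.9] jaw [-0.315  0.949  0.   ] fing [-0.  0. -1.] F [-0.5  0.2  0.5] gap 88.0
dp tool [  0.7 158.9  -0.6] |d| 158.9
```

View pics/w17.png

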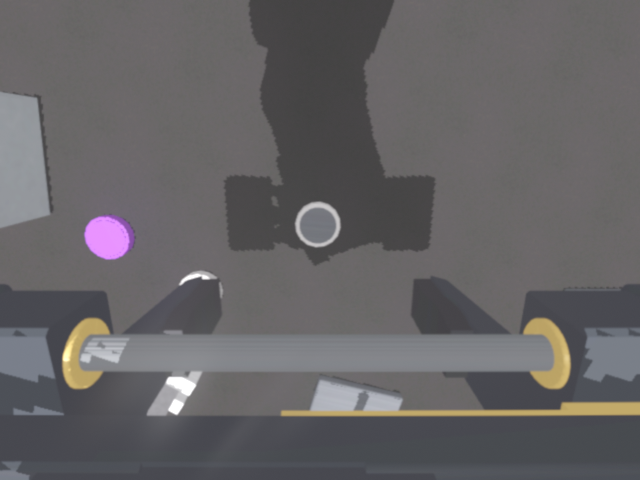

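```bash
python3 -m inch '{"gripper":[-1,-1,-1,-1,-1],"dp":[[0.5,35,-1],[0,35,0],[0,35,0],[0,25,0],[0,12,0]],"dr":[[0,0,0],[0,0,0],[0,0,0],[0,0,0],[0,0,0]]}';python3 -m inch '{"gripper":[-1,-1,-1,1,1],"dp":[[0,9,0],[0,6,0],[0,2.5,0],[0,0,0],[0,0,0]],"dr":[[0,0,0],[0,0,0],[0,0,0],[0,0,0],[0,0,0]]}'
python3 -m inch '{"gripper":[1,1,1,1,1],"dp":[[0,0,0],[0,0,0],[0,0,0],[0,0,0],[0,0,0]],"dr":[[0,0,0],[0,0,0],[0,0,0],[0,0,0],[0,0,0]]}'
python3 - <<'E'
from h import *
rest(2)
im=robot.snapshot('wrist');cv2.imwrite('pics/w18.png',im[200:420,200:440])
go([509,309,145])
E
```

```text
time: 19.15
tool_pos: [487.2, 7.8, 35.1]
orientation: [-1.037, -1.439, 1.443]
ft_force: [-0.3, 0.7, -0.4]
finger_gap: 88.2
time: 19.57
tool_pos: [488.8, 7.7, 20.8]
orientation: [-1.041, -1.442, 1.441]
ft_force: [0.4, 0.4, -0.8]
finger_gap: 77.3
time: 19.98
tool_pos: [488.6, 7.6, 20.6]
orientation: [-1.041, -1.442, 1.441]
ft_force: [0.2, -0.6, 0.2]
finger_gap: 43.8
[[488.54, 7.73, 20.55], [488.55, 7.72, 20.56]]
t 20.13 pos [488.5   7.7  20.6] jaw [-0.315  0.949  0.   ] fing [ 0.  0. -1.] F [ 0.4 -0.4  1.7] gap 38.5
dp tool [ 279.5 -124.4 -114.4] |d| 326.6
```

View pics/w18.png

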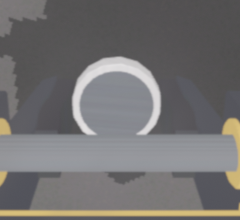

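```bash
python3 -m inch '{"gripper":[1,1,1,1,1],"dp":[[0,-15,0],[0,-35,0],[0,-35,0],[0,-35,0],[9,-5,-4]],"dr":[[0,0,0],[0,0,0],[0,0,0],[0,0,0],[0,0,0]]}'
python3 -m inch '{"gripper":[1,1,1,1,1],"dp":[[28,0,-11],[37,0,-15],[37,0,-15],[37,0,-15],[37,0,-15]],"dr":[[0,0,0],[0,0,0],[0,0,0],[0,0,0],[0,0,0]]}'
python3 -m inch '{"gripper":[1,1,1,1,1],"dp":[[37,0,-15],[30,0,-12],[18,0,-8],[8,0,-4],[1.5,0,-0.5]],"dr":[[0,0,0],[0,0,0],[0,0,0],[0,0,0],[0,0,0]]}'
python3 -m inch '{"gripper":[1,1,1,1,1],"dp":[[0,0,0],[0,0,0],[0,0,0],[0,0,0],[0,0,0]],"dr":[[0,0,0],[0,0,0],[0,0,0],[0,0,0],[0,0,0]]}'
python3 - <<'E'
from h import *
rest(3)
im=robot.snapshot('wrist');cv2.imwrite('pics/w19.png',cv2.resize(im[160:340,220:420],None,fx=4,fy=3.3,interpolation=cv2.INTER_CUBIC)[:600])
go([509,309,145])
E
```

```text
time: 20.55
tool_pos: [491.1, 15.4, 149.7]
orientation: [-1.048, -1.442, 1.437]
ft_force: [-0.6, -0.2, 0.1]
finger_gap: 39.0
time: 20.97
tool_pos: [500.9, 208.7, 144.9]
orientation: [-1.04, -1.44, 1.442]
ft_force: [-0.1, -0.5, -0.4]
finger_gap: 38.7
time: 21.38
tool_pos: [508.4, 311.1, 144.9]
orientation: [-1.038, -1.444, 1.443]
ft_force: [0.1, -0.2, -0.7]
finger_gap: 38.7
time: 21.8
tool_pos: [509.4, 307.7, 145.5]
orientation: [-1.042, -1.44, 1.441]
ft_force: [0.0, -0.2, 0.5]
finger_gap: 38.8
[[509.34, 308.06, 145.51], [509.27, 308.33, 145.52], [509.2, 308.57, 145.53]]
t 22.0 pos [509.2 308.7 145.5] jaw [-0.315  0.949  0.   ] fing [ 0.  0. -1.] F [-1.1  0.  -1.2] gap 38.7
dp tool [0.3 0.5 0.1] |d| 0.6
```

View pics/w19.png

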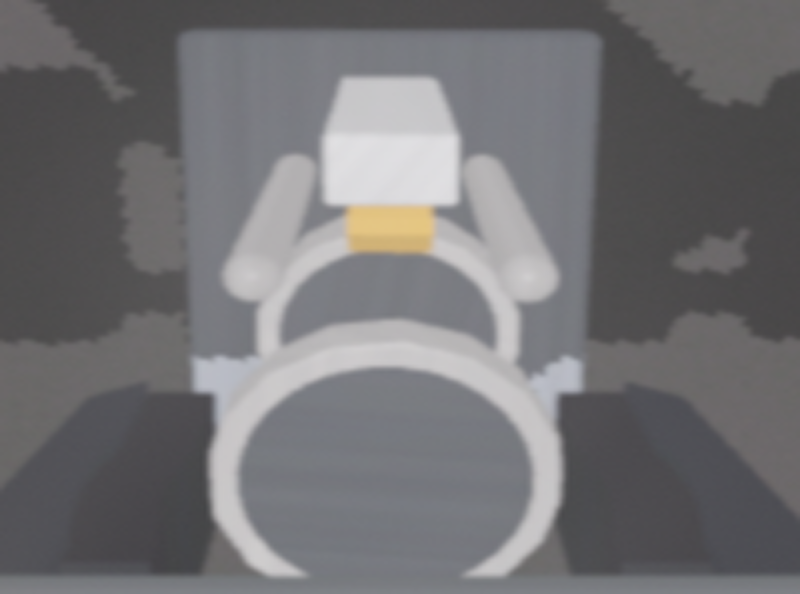

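Nearly the same picture as for the second plug (plug offset 1 px). Insert.

```bash
python3 -m inch '{"gripper":[1,1,1,1,1],"dp":[[0.3,2,0.3],[0,8,0],[0,8,0],[0,6,0],[0,3,0]],"dr":[[0,0,0],[0,0,0],[0,0,0],[0,0,0],[0,0,0]]}';python3 -m inch '{"gripper":[1,1,1,1,1],"dp":[[0,4,0],[0,4,0],[0,2,0],[0,0,0],[0,0,0]],"dr":[[0,0,0],[0,0,0],[0,0,0],[0,0,0],[0,0,0]]}'
python3 - <<'E'
from h import *
im=robot.snapshot('wrist');cv2.imwrite('pics/w20.png',cv2.resize(im[160:340,220:420],None,fx=4,fy=3.3,interpolation=cv2.INTER_CUBIC)[:600])
go([509,309,86])
E
```

```text
time: 22.42
tool_pos: [508.0, 308.7, 116.8]
orientation: [-1.039, -1.439, 1.443]
ft_force: [-0.6, 0.1, -0.7]
finger_gap: 38.5
time: 22.83
tool_pos: [508.8, 309.3, 108.4]
orientation: [-1.04, -1.441, 1.441]
ft_force: [0.1, -0.6, 0.5]
finger_gap: 38.5
t 22.88 pos [508.8 309.3 108.6] jaw [-0.315  0.949  0.   ] fing [ 0.  0. -1.] F [ 0.2 -1.2 -1.2] gap 38.5
dp tool [-0.4 22.6 -0. ] |d| 22.6
```

View pics/w20.png

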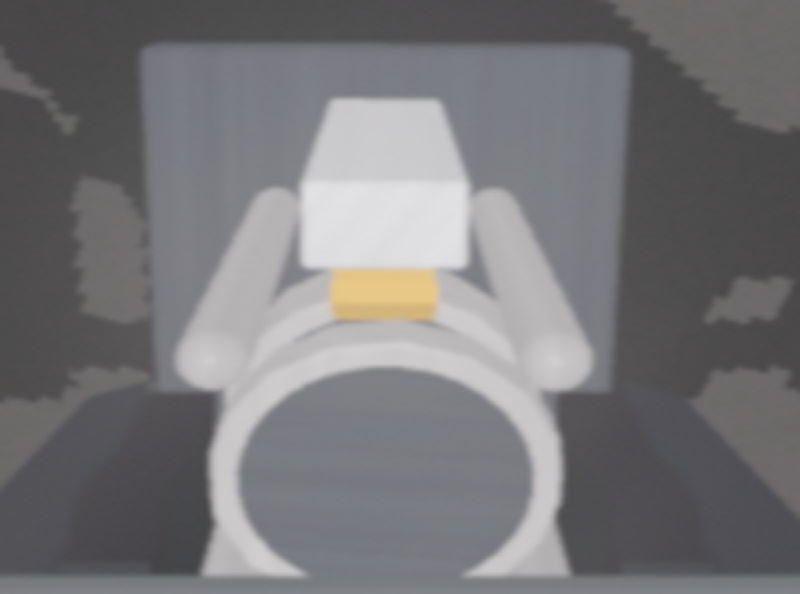

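Aligned; push.

```bash
python3 -m inch '{"gripper":[1,1,1,1],"dp":[[0,4,0],[0,4,0],[0,4,0],[0,3,0]],"dr":[[0,0,0],[0,0,0],[0,0,0],[0,0,0]]}';python3 -m inch '{"gripper":[1,1,1,1],"dp":[[0,3,0],[0,3,0],[0,2.5,0],[0,0,0]],"dr":[[0,0,0],[0,0,0],[0,0,0],[0,0,0]]}'
python3 - <<'E'
from h import *
rest(1);go([509,309,86])
im=robot.snapshot('wrist');cv2.imwrite('pics/w21.png',cv2.resize(im[160:340,220:420],None,fx=4,fy=3.3,interpolation=cv2.INTER_CUBIC)[:600])
im,_=plugs('top')
E
```

```text
time: 23.22
tool_pos: [509.3, 309.7, 93.7]
orientation: [-1.041, -1.443, 1.44]
ft_force: [0.2, 0.3, 4.3]
finger_gap: 38.4
time: 23.55
tool_pos: [508.6, 309.1, 84.3]
orientation: [-1.04, -1.441, 1.442]
ft_force: [1.0, 0.9, 2.1]
finger_gap: 38.5
[[508.58, 309.18, 84.5]]
t 23.6 pos [508.6 309.2  84.5] jaw [-0.315  0.949  0.   ] fing [-0. -0. -1.] F [ 0.5 -0.1  1.3] gap 38.7
dp tool [-0.3 -1.5 -0.3] |d| 1.6
plug? 0.81 207 (np.float64(408.0), np.float64(232.5)) [ 563.  -167.3    6. ] bgr [253. 127. 233.]
plug? 0.66 240 (np.float64(368.5), np.float64(222.5)) [587.9 -76.2   6. ] bgr [190.5 182.5 184. ]
```

View pics/w21.png

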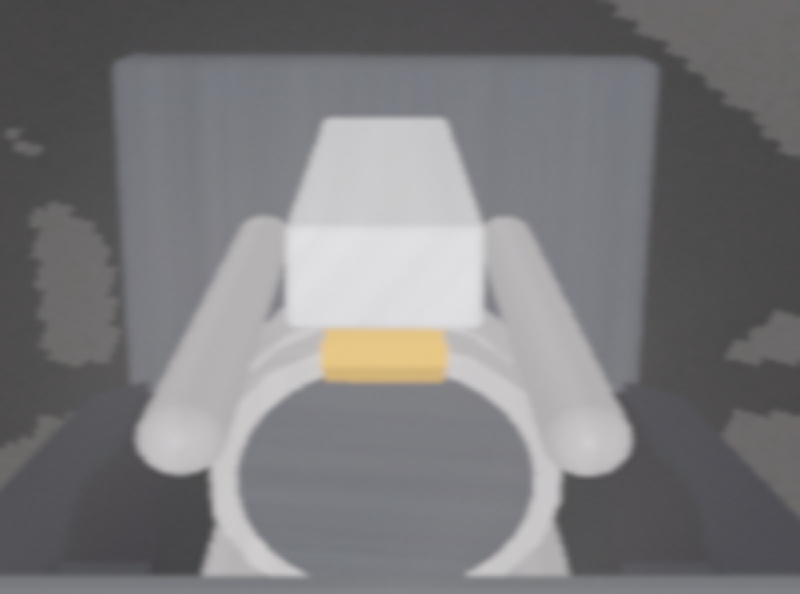

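```bash
python3 -m inch '{"gripper":[-1,-1,-1,-1,-1],"dp":[[0,0,0],[0,0,0],[0,-15,0],[0,-35,0],[0,-35,0]],"dr":[[0,0,0],[0,0,0],[0,0,0],[0,0,0],[0,0,0]]}';python3 -m inch '{"gripper":[-1,-1,-1,-1,-1],"dp":[[-25,-10,3],[-40,0,5],[-40,0,5],[-40,0,5],[-40,0,5]],"dr":[[0,0,0],[0,0,0],[0,0,0],[0,0,0],[0,0,0]]}'
python3 -m inch '{"gripper":[-1,-1,-1,-1,-1],"dp":[[-40,0,5],[-40,0,5],[-40,0,5],[-35,0,4],[-25,0,3]],"dr":[[0,0,0],[0,0,0],[0,0,0],[0,0,0],[0,0,0]]}'
python3 -m inch '{"gripper":[-1,-1,-1,-1,-1],"dp":[[-15,0,2],[-8,0,1],[-3,0,0],[0,0,0],[0,0,0]],"dr":[[0,0,0],[0,0,0],[0,0,0],[0,0,0],[0,0,0]]}'
python3 -m inch '{"gripper":[-1,-1,-1,-1,-1],"dp":[[0,0,0],[0,0,0],[0,0,0],[0,0,0],[0,0,0]],"dr":[[0,0,0],[0,0,0],[0,0,0],[0,0,0],[0,0,0]]}'
python3 - <<'E'
from h import *
rest(2)
im,_=plugs();cv2.imwrite('pics/w22.png',im)
for p in _: print((tool()[1].T@(p-tool()[0]['tool_pos'])).round(1))
rest(1)
go([588,-77,21])
E
```

```text
time: 24.17
tool_pos: [507.4, 308.0, 169.4]
orientation: [-1.038, -1.437, 1.445]
ft_force: [1.9, 0.2, 0.5]
finger_gap: 69.9
time: 24.58
tool_pos: [544.8, 124.2, 179.9]
orientation: [-1.04, -1.441, 1.442]
ft_force: [-0.3, 0.2, -0.4]
finger_gap: 88.2
time: 25.0
tool_pos: [580.5, -56.5, 179.4]
orientation: [-1.043, -1.435, 1.441]
ft_force: [0.2, 0.3, 0.9]
finger_gap: 88.4
time: 25.42
tool_pos: [586.1, -75.1, 179.9]
orientation: [-1.038, -1.443, 1.442]
ft_force: [-0.1, 0.6, 0.4]
finger_gap: 87.8
time: 25.83
tool_pos: [586.3, -76.6, 179.9]
orientation: [-1.04, -1.442, 1.442]
ft_force: [-0.3, -0.5, 0.7]
finger_gap: 88.3
[[586.31, -76.76, 179.94], [586.31, -76.89, 179.91]]
plug? 0.94 1563 (np.float64(317.5), np.float64(223.0)) [586.1 -76.5   6. ] bgr [98. 93. 91.]
plug? 0.92 1769 (np.float64(226.5), np.float64(161.5)) [ 559.5 -167.5    6. ] bgr [241. 136. 208.]
[  0.5 173.9  -0. ]
[-77.5 173.9  54. ]
[[586.31, -77.03, 179.89]]
t 26.08 pos [586.3 -77.  179.9] jaw [-0.315  0.949  0.   ] fing [ 0.  0. -1.] F [-0.2  0.4 -0. ] gap 88.1
dp tool [ -0.5 158.9  -1.6] |d| 158.9
```

View pics/w22.png

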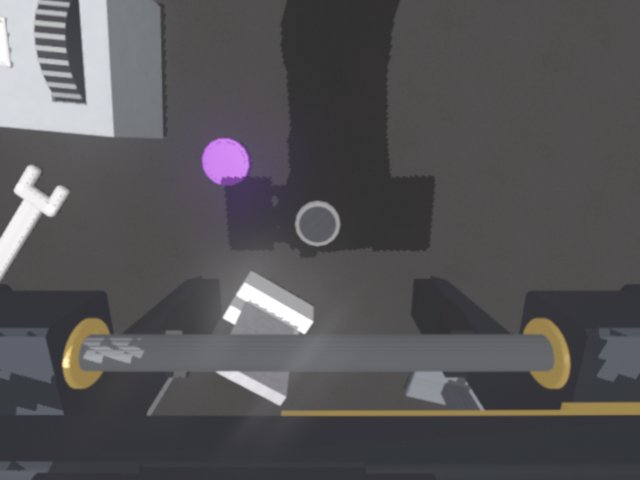

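```bash
python3 -m inch '{"gripper":[-1,-1,-1,-1,-1],"dp":[[0.5,35,-0.2],[0,35,0],[0,35,0],[0,25,0],[0,12,0]],"dr":[[0,0,0],[0,0,0],[0,0,0],[0,0,0],[0,0,0]]}';python3 -m inch '{"gripper":[-1,-1,-1,1,1],"dp":[[0,9,0],[0,6,0],[0,2.3,0],[0,0,0],[0,0,0]],"dr":[[0,0,0],[0,0,0],[0,0,0],[0,0,0],[0,0,0]]}'
python3 -m inch '{"gripper":[1,1,1,1,1],"dp":[[0,0,0],[0,0,0],[0,0,0],[0,0,0],[0,0,0]],"dr":[[0,0,0],[0,0,0],[0,0,0],[0,0,0],[0,0,0]]}'
python3 - <<'E'
from h import *
rest(2)
im=robot.snapshot('wrist');cv2.imwrite('pics/w23.png',im[200:420,200:440])
go([509,309,145])
E
```

```text
time: 26.5
tool_pos: [584.4, -76.5, 34.7]
orientation: [-1.036, -1.438, 1.443]
ft_force: [0.1, 0.2, 0.8]
finger_gap: 88.1
time: 26.92
tool_pos: [587.2, -76.5, 21.7]
orientation: [-1.042, -1.443, 1.44]
ft_force: [0.6, 0.6, -0.8]
finger_gap: 76.7
time: 27.33
tool_pos: [586.4, -76.5, 20.8]
orientation: [-1.04, -1.441, 1.441]
ft_force: [0.3, -0.4, -0.4]
finger_gap: 43.7
[[586.39, -76.46, 20.71], [586.38, -76.48, 20.73]]
t 27.48 pos [586.4 -76.5  20.7] jaw [-0.315  0.949 -0.   ] fing [ 0.  0. -1.] F [-1.  -0.5  2.3] gap 38.9
dp tool [ 390.2 -124.3  -48. ] |d| 412.3
```

View pics/w23.png

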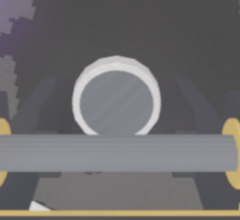

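```bash
python3 -m inch '{"gripper":[1,1,1,1,1],"dp":[[0,-15,0],[0,-35,0],[0,-35,0],[0,-35,0],[10,-4.5,-1]],"dr":[[0,0,0],[0,0,0],[0,0,0],[0,0,0],[0,0,0]]}'
python3 -m inch '{"gripper":[1,1,1,1,1],"dp":[[28,0,-3],[40,0,-5],[40,0,-5],[40,0,-5],[40,0,-5]],"dr":[[0,0,0],[0,0,0],[0,0,0],[0,0,0],[0,0,0]]}'
python3 -m inch '{"gripper":[1,1,1,1,1],"dp":[[40,0,-5],[40,0,-5],[40,0,-5],[35,0,-4],[20,0,-3]],"dr":[[0,0,0],[0,0,0],[0,0,0],[0,0,0],[0,0,0]]}'
python3 -m inch '{"gripper":[1,1,1,1,1],"dp":[[12,0,-1.5],[5,0,-0.5],[0.5,0,0],[0,0,0],[0,0,0]],"dr":[[0,0,0],[0,0,0],[0,0,0],[0,0,0],[0,0,0]]}'
python3 -m inch '{"gripper":[1,1,1,1],"dp":[[0,0,0],[0,0,0],[0,0,0],[0,0,0]],"dr":[[0,0,0],[0,0,0],[0,0,0],[0,0,0]]}'
python3 - <<'E'
from h import *
rest(3)
im=robot.snapshot('wrist');cv2.imwrite('pics/w24.png',cv2.resize(im[160:340,220:420],None,fx=4,fy=3.3,interpolation=cv2.INTER_CUBIC)[:600])
go([509,309,145])
E
```

```text
time: 27.9
tool_pos: [587.5, -68.8, 150.4]
orientation: [-1.051, -1.444, 1.437]
ft_force: [0.5, -1.0, -0.1]
finger_gap: 38.7
time: 28.32
tool_pos: [545.8, 120.7, 144.7]
orientation: [-1.04, -1.441, 1.441]
ft_force: [-0.4, -0.8, -0.2]
finger_gap: 38.6
time: 28.73
tool_pos: [509.8, 298.1, 145.0]
orientation: [-1.033, -1.447, 1.442]
ft_force: [0.2, 0.2, -0.4]
finger_gap: 38.8
time: 29.15
tool_pos: [509.7, 306.6, 144.8]
orientation: [-1.043, -1.438, 1.441]
ft_force: [-0.8, -0.5, 0.2]
finger_gap: 38.7
time: 29.48
tool_pos: [509.1, 308.8, 145.2]
orientation: [-1.041, -1.441, 1.441]
ft_force: [-0.9, -0.1, 0.1]
finger_gap: 38.6
[[509.01, 308.96, 145.17], [508.95, 309.09, 145.16], [508.95, 309.21, 145.17]]
t 29.68 pos [508.9 309.2 145.2] jaw [-0.315  0.949  0.   ] fing [ 0.  0. -1.] F [ 0.1 -0.4 -0.6] gap 38.9
dp tool [-0.3  0.2 -0. ] |d| 0.3
```

View pics/w24.png

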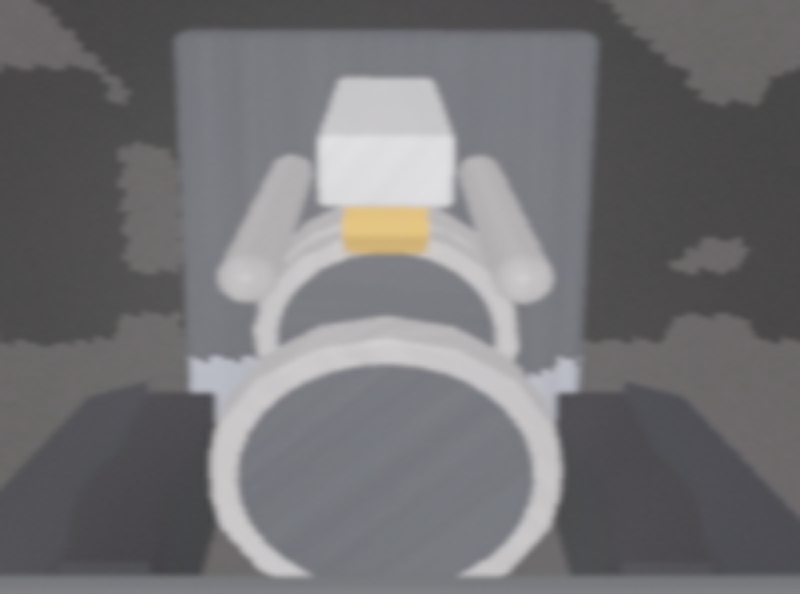

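Rods' mean is crop x≈385 and plug 386: aligned. Insert.

```bash
python3 -m inch '{"gripper":[1,1,1,1,1],"dp":[[0,2,0],[0,8,0],[0,8,0],[0,6,0],[0,3,0]],"dr":[[0,0,0],[0,0,0],[0,0,0],[0,0,0],[0,0,0]]}';python3 -m inch '{"gripper":[1,1,1,1,1],"dp":[[0,4,0],[0,4,0],[0,2,0],[0,0,0],[0,0,0]],"dr":[[0,0,0],[0,0,0],[0,0,0],[0,0,0],[0,0,0]]}'
python3 - <<'E'
from h import *
im=robot.snapshot('wrist');cv2.imwrite('pics/w25.png',cv2.resize(im[160:340,220:420],None,fx=4,fy=3.3,interpolation=cv2.INTER_CUBIC)[:600])
go([509,309,86])
E
python3 -m inch '{"gripper":[1,1,1,1],"dp":[[0,4,0],[0,4,0],[0,4,0],[0,3,0]],"dr":[[0,0,0],[0,0,0],[0,0,0],[0,0,0]]}'
```

```text
time: 30.1
tool_pos: [508.2, 308.7, 116.6]
orientation: [-1.039, -1.439, 1.443]
ft_force: [0.5, 0.0, -0.0]
finger_gap: 38.7
time: 30.52
tool_pos: [508.9, 309.3, 108.1]
orientation: [-1.04, -1.441, 1.441]
ft_force: [0.4, 0.1, 0.7]
finger_gap: 38.6
t 30.57 pos [509.  309.4 108.3] jaw [-0.315  0.949  0.   ] fing [ 0.  0. -1.] F [-0.   0.5  0.3] gap 38.9
dp tool [-0.4 22.3  0.1] |d| 22.3
time: 30.9
tool_pos: [509.6, 309.9, 93.5]
orientation: [-1.041, -1.443, 1.439]
ft_force: [0.4, 0.7, 3.5]
finger_gap: 38.8
```

View pics/w25.png

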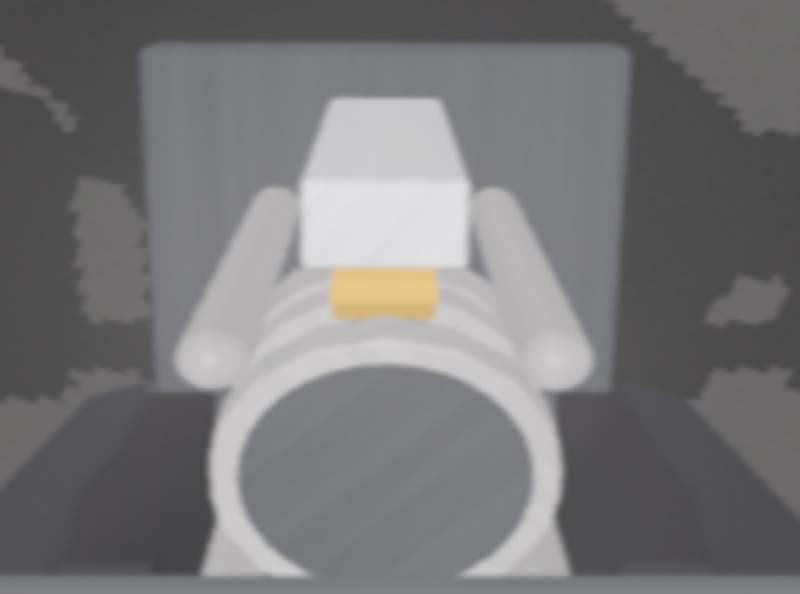

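```bash
python3 -m inch '{"gripper":[1,1,1,1],"dp":[[0,3,0],[0,3,0],[0,2.5,0],[0,0,0]],"dr":[[0,0,0],[0,0,0],[0,0,0],[0,0,0]]}'
python3 - <<'E'
from h import *
rest(1);go([509,309,86])
im=robot.snapshot('wrist');cv2.imwrite('pics/w26.png',cv2.resize(im[160:340,220:420],None,fx=4,fy=3.3,interpolation=cv2.INTER_CUBIC)[:600])
E
python3 -m inch '{"gripper":[-1,-1,-1,-1,-1],"dp":[[0,0,0],[0,0,0],[0,-15,0],[0,-35,0],[0,-35,0]],"dr":[[0,0,0],[0,0,0],[0,0,0],[0,0,0],[0,0,0]]}'
python3 -m inch '{"gripper":[-1,-1,-1,-1,-1],"dp":[[0,-20,0],[0,0,0],[0,0,0],[0,0,0],[0,0,0]],"dr":[[0,0,0],[0,0,0],[0,0,0],[0,0,0],[0,0,0]]}'
python3 - <<'E'
from h import *
im=robot.snapshot('wrist');cv2.imwrite('pics/w27.png',cv2.resize(im[130:330,220:420],None,fx=4,fy=3,interpolation=cv2.INTER_CUBIC)[:600])
im=robot.snapshot('side');cv2.imwrite('pics/s2.png',cv2.resize(im[150:300,220:440],None,fx=3.6,fy=3.6,interpolation=cv2.INTER_CUBIC)[:600])
im=robot.snapshot('top');cv2.imwrite('pics/t2.png',im)
go([509,309,86])
E
```

```text
time: 31.23
tool_pos: [508.8, 309.2, 84.0]
orientation: [-1.04, -1.441, 1.442]
ft_force: [1.1, 1.5, 2.3]
finger_gap: 38.8
[[508.78, 309.26, 84.22]]
t 31.28 pos [508.8 309.3  84.2] jaw [-0.315  0.949  0.   ] fing [-0. -0. -1.] F [1.3 0.5 1.7] gap 38.8
dp tool [-0.3 -1.8 -0.1] |d| 1.8
time: 31.75
tool_pos: [507.5, 308.1, 169.1]
orientation: [-1.038, -1.437, 1.445]
ft_force: [0.7, 0.7, 0.9]
finger_gap: 69.9
time: 32.17
tool_pos: [508.0, 308.3, 188.0]
orientation: [-1.039, -1.438, 1.444]
ft_force: [0.1, -0.0, -0.6]
finger_gap: 88.2
t 32.32 pos [508.3 308.8 188.4] jaw [-0.315  0.949 -0.001] fing [-0.002 -0.001 -1.   ] F [0.5 0.5 0.6] gap 87.9
dp tool [  0.  102.4  -0.9] |d| 102.4
```

View pics/w27.png

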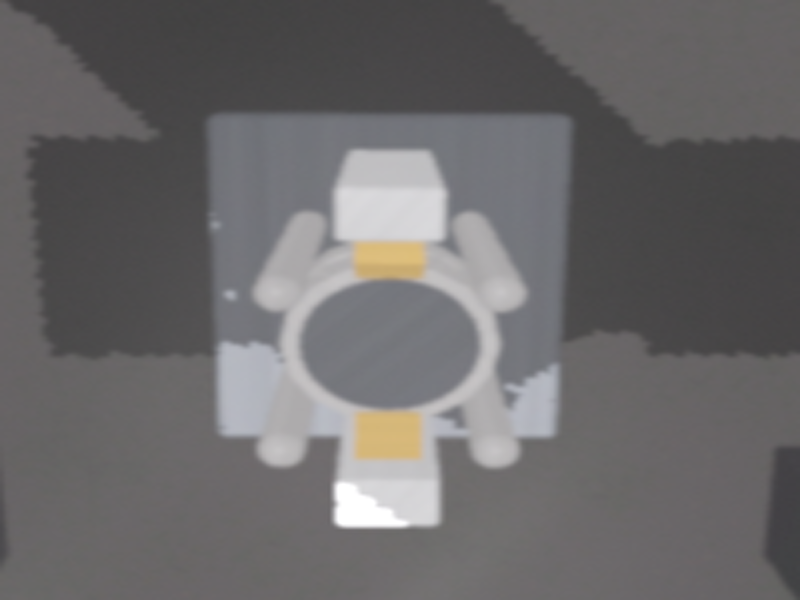

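View pics/s2.png

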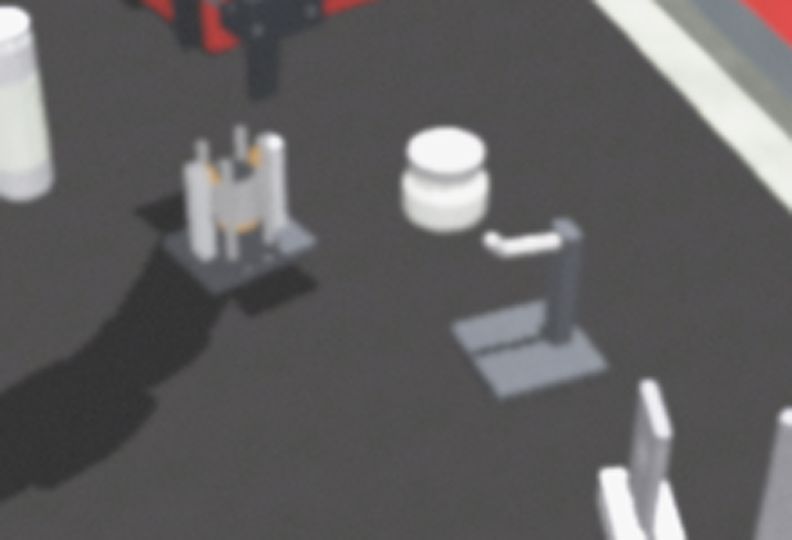

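View pics/t2.png

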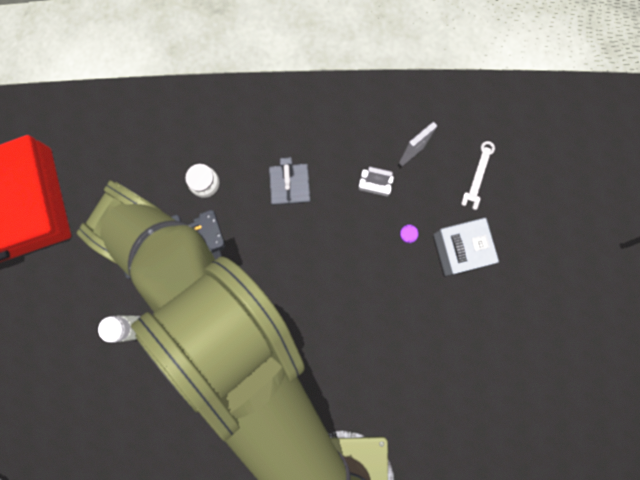

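```bash
python3 -m inch '{"gripper":[-1,-1,-1,-1,-1],"dp":[[-20,-5,6],[-38,-10,12],[-38,-10,12],[-38,-10,12],[-38,-10,12]],"dr":[[0,0,0],[0,0,0],[0,0,0],[0,0,0],[0,0,0]]}'
python3 -m inch '{"gripper":[-1,-1,-1,-1,-1],"dp":[[-38,-5,12],[-38,0,12],[-38,0,12],[-38,0,12],[-38,0,12]],"dr":[[0,0,0],[0,0,0],[0,0,0],[0,0,0],[0,0,0]]}'
python3 -m inch '{"gripper":[-1,-1,-1,-1,-1],"dp":[[-38,0,12],[-38,0,12],[-38,0,12],[-38,0,12],[-35,0,10]],"dr":[[0,0,0],[0,0,0],[0,0,0],[0,0,0],[0,0,0]]}'
python3 -m inch '{"gripper":[-1,-1,-1,-1,-1],"dp":[[-15,0,4],[-5,0,2],[0,0,0],[0,0,0],[0,0,0]],"dr":[[0,0,0],[0,0,0],[0,0,0],[0,0,0],[0,0,0]]}'
python3 -m inch '{"gripper":[-1,-1,-1,-1,-1],"dp":[[0,0,0],[0,0,0],[0,0,0],[0,0,0],[0,0,0]],"dr":[[0,0,0],[0,0,0],[0,0,0],[0,0,0],[0,0,0]]}'
python3 - <<'E'
from h import *
rest(3)
im=robot.snapshot('wrist');cv2.imwrite('pics/c1.png',im)
go([519,-282,240]);print(robot.get_obs()['joint_pos'].round(2))
E
```

```text
time: 32.73
tool_pos: [511.3, 127.3, 234.3]
orientation: [-1.039, -1.441, 1.443]
ft_force: [0.8, 0.0, -0.1]
finger_gap: 87.9
time: 33.15
tool_pos: [514.2, -72.2, 239.2]
orientation: [-1.039, -1.441, 1.441]
ft_force: [1.4, 0.1, -0.3]
finger_gap: 88.1
time: 33.57
tool_pos: [517.6, -268.8, 238.9]
orientation: [-1.04, -1.439, 1.441]
ft_force: [-0.1, -0.0, 0.6]
finger_gap: 88.1
time: 33.98
tool_pos: [519.6, -284.1, 239.6]
orientation: [-1.037, -1.445, 1.442]
ft_force: [0.1, 1.5, -0.2]
finger_gap: 88.3
time: 34.4
tool_pos: [519.3, -286.6, 239.6]
orientation: [-1.04, -1.442, 1.441]
ft_force: [0.3, 0.2, -0.3]
finger_gap: 88.3
[[519.25, -286.7, 239.65], [519.21, -286.76, 239.61], [519.18, -286.85, 239.6]]
t 34.6 pos [ 519.2 -286.9  239.5] jaw [-0.315  0.949  0.   ] fing [-0.  0. -1.] F [0.  0.6 0.2] gap 87.9
dp tool [ 4.7 -0.5 -1.4] |d| 4.9
[ 0.74  0.71 -0.55  1.67  0.45  0.89  1.9 ]
```

View pics/c1.png

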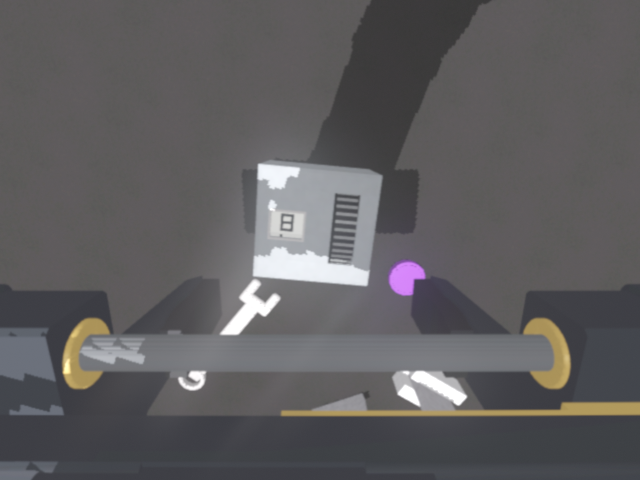

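```bash
python3 - <<'E'
from h import *
im=cv2.imread('pics/c1.png')
cv2.imwrite('pics/c1c.png',cv2.resize(cv2.rotate(im[150:295,240:390],cv2.ROTATE_180),None,fx=5,fy=4.1,interpolation=cv2.INTER_CUBIC)[:600])
E
```

```text
(no output)
```

View pics/c1c.png

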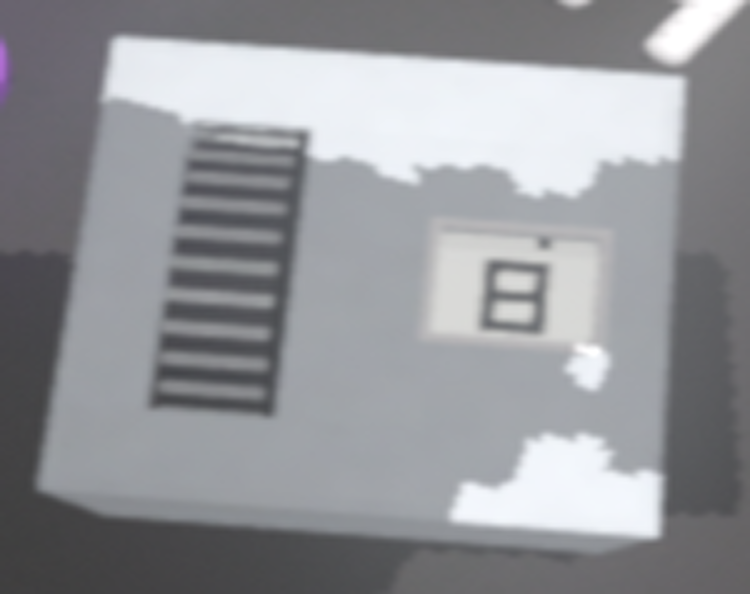

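```bash
python3 - <<'E'
from h import *
def op(x,y): return 240+149.5-x/5, 150+144.5-y/4.1
c=[(112,37),(686,75),(662,537),(37,490)]
W=np.array([pix2world('wrist',*op(*p),75) for p in c]);print(W.round(1),W.mean(0).round(1))
for i in range(4):
    d=W[(i+1)%4]-W[i];print(np.linalg.norm(d).round(1),np.degrees(np.arctan2(d[1],d[0])).round(1))
w=[(190,125),(308,131),(272,413),(150,407)]
V=np.array([pix2world('wrist',*op(*p),76) for p in w]);print('slot',V.round(1),V.mean(0).round(1))
for i in range(4):
    d=V[(i+1)%4]-V[i];print(np.linalg.norm(d).round(1),np.degrees(np.arctan2(d[1],d[0])).round(1))
wi=[(432,222),(610,232),(600,345),(422,337)]
V=np.array([pix2world('wrist',*op(*p),75) for p in wi]);print('win',V.round(1),V.mean(0).round(1))
o,M=tool()
yaw=np.radians(15)
E
```

```text
[[ 558.2 -225.5   75. ]
 [ 582.6 -327.6   75. ]
 [ 484.8 -350.7   75. ]
 [ 460.8 -248.7   75. ]] [ 521.6 -288.1   75. ]
105.0 -76.6
100.5 -166.7
104.8 103.2
100.1 13.4
slot [[ 542.9 -246.4   76. ]
 [ 548.2 -266.9   76. ]
 [ 488.  -281.    76. ]
 [ 482.7 -261.    76. ]] [ 515.5 -263.8   76. ]
21.2 -75.4
61.9 -166.8
20.8 104.9
62.0 13.6
win [[ 535.9 -294.2   75. ]
 [ 543.6 -324.6   75. ]
 [ 519.5 -329.8   75. ]
 [ 511.4 -300.2   75. ]] [ 527.6 -312.2   75. ]
```

```bash
python3 -m inch '{"gripper":[1,1,1,1,1],"dp":[[0,0,0],[0,0,0],[0,0,0],[0,0,0],[0,0,0]],"dr":[[0,7,0],[0,7,0],[0,7,0],[0,7,0],[0,7,0]]}'
python3 -c "
from h import *
print(robot.get_obs()['joint_pos'].round(2))"
python3 -m inch '{"gripper":[1,1,1,1,1],"dp":[[0,0,0],[0,0,0],[0,0,0],[0,0,0],[0,0,0]],"dr":[[0,7,0],[0,7,0],[0,7,0],[0,7,0],[0,7,0]]}'
python3 -m inch '{"gripper":[1,1,1,1,1],"dp":[[0,0,0],[0,0,0],[0,0,0],[0,0,0],[0,0,0]],"dr":[[0,7,0],[0,7,0],[0,7,0],[0,4,0],[0,0,0]]}'
python3 - <<'E'
from h import *
rest(3)
o,M=tool();print(o['joint_pos'].round(2),np.degrees(np.arctan2(M[1,0],M[0,0])))
xd=np.array([.973,.230,0])
go(np.array([515.9,-263.8,115])+14*xd)
E
```

```text
time: 35.02
tool_pos: [519.2, -286.9, 239.6]
orientation: [-1.335, -0.988, 0.988]
ft_force: [-0.7, -0.1, -0.4]
finger_gap: 56.6
[ 0.64  0.68 -0.37  1.68  0.31  0.84  1.41]
time: 35.43
tool_pos: [519.2, -286.8, 239.6]
orientation: [-1.507, -0.52, 0.519]
ft_force: [0.7, 0.2, -0.6]
finger_gap: 23.8
time: 35.85
tool_pos: [519.4, -286.5, 239.6]
orientation: [-1.563, -0.182, 0.182]
ft_force: [-0.2, 0.3, 0.3]
finger_gap: 0.4
[[519.3, -286.63, 239.58], [519.24, -286.7, 239.57], [519.2, -286.75, 239.56]]
[ 0.47  0.66 -0.07  1.69  0.06  0.79  0.61] 13.487613737056522
t 36.0 pos [ 519.2 -286.7  239.6] jaw [0.972 0.233 0.   ] fing [-0.  0. -1.] F [ 0.6 -0.7 -0.1] gap 0.3
dp tool [ 16.1 124.6  23. ] |d| 127.7
```

```bash
python3 -m inch '{"gripper":[1,1,1,1,1],"dp":[[8,15,12],[8,30,11],[0,35,0],[0,25,0],[0,15,0]],"dr":[[0,0,0],[0,0,0],[0,0,0],[0,0,0],[0,0,0]]}'
python3 -m inch '{"gripper":[1,1,1,1,1],"dp":[[0,7,0],[0,2,0],[0,0,0],[0,0,0],[0,0,0]],"dr":[[0,0,0],[0,0,0],[0,0,0],[0,0,0],[0,0,0]]}'
python3 - <<'E'
from h import *
rest(3)
im=robot.snapshot('wrist');cv2.imwrite('pics/c2.png',im)
go([515.9+13.6,-263.8+3.2,105])
E
```

```text
time: 36.42
tool_pos: [528.2, -259.7, 116.7]
orientation: [-1.56, -0.182, 0.187]
ft_force: [0.2, -0.3, 0.8]
finger_gap: 0.7
time: 36.83
tool_pos: [530.3, -261.2, 111.9]
orientation: [-1.564, -0.185, 0.181]
ft_force: [0.4, -0.1, -0.3]
finger_gap: 0.6
[[530.16, -261.19, 111.8], [530.05, -261.1, 111.66], [529.93, -260.98, 111.49]]
t 37.03 pos [ 529.8 -260.9  111.3] jaw [0.973 0.231 0.001] fing [ 0.001 -0.    -1.   ] F [0.6 0.5 0.6] gap 0.3
dp tool [-0.2  6.3  0.4] |d| 6.3
```

View pics/c2.png

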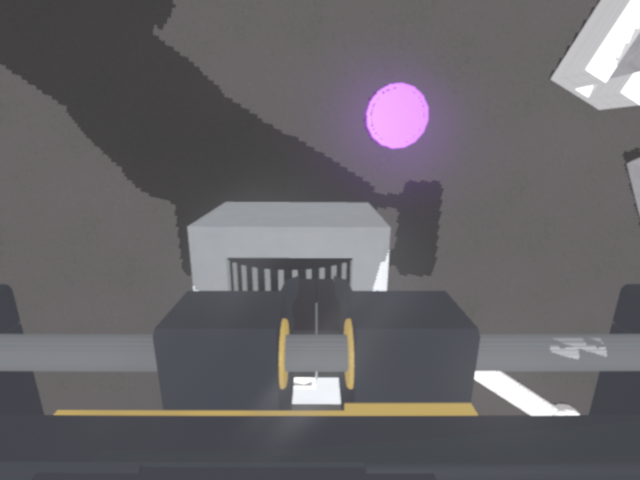

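```bash
python3 -m inch '{"gripper":[1,1,1,1,1],"dp":[[0,3,0],[0,3,0],[0,1.5,0],[0,0,0],[0,0,0]],"dr":[[0,0,0],[0,0,0],[0,0,0],[0,0,0],[0,0,0]]}'
python3 - <<'E'
from h import *
rest(3);go([515.9+13.6,-263.8+3.2,104])
E
```

```text
time: 37.45
tool_pos: [530.8, -260.6, 103.8]
orientation: [-1.563, -0.186, 0.181]
ft_force: [0.5, 1.1, 6.4]
finger_gap: 0.3
[[530.79, -260.53, 103.84], [530.77, -260.54, 103.84], [530.79, -260.51, 103.82]]
t 37.6 pos [ 530.8 -260.5  103.8] jaw [0.973 0.232 0.003] fing [ 0.003 -0.    -1.   ] F [0.4 0.4 6.3] gap 0.1
dp tool [-1.3 -0.2  0.2] |d| 1.3
```

```bash
python3 -m inch '{"gripper":[1,1,1,1,1],"dp":[[-4,0.5,0],[-7,0,0],[-7,0,0],[-7,0,0],[-4,0,0]],"dr":[[0,0,0],[0,0,0],[0,0,0],[0,0,0],[0,0,0]]}'
python3 -m inch '{"gripper":[1,1,1],"dp":[[0,0,0],[0,0,0],[0,0,0]],"dr":[[0,0,0],[0,0,0],[0,0,0]]}'
python3 - <<'E'
from h import *
rest(1);go([515.9-13.6,-263.8-3.2,104])
im=robot.snapshot('top');cv2.imwrite('pics/c3.png',cv2.resize(im[205:285,425:510],None,fx=7,fy=7,interpolation=cv2.INTER_CUBIC))
im=robot.snapshot('side');cv2.imwrite('pics/c3s.png',cv2.resize(im[330:415,325:415],None,fx=7,fy=7,interpolation=cv2.INTER_CUBIC))
E
```

```text
time: 38.02
tool_pos: [502.2, -267.2, 103.8]
orientation: [-1.564, -0.186, 0.181]
ft_force: [0.4, 0.5, 5.2]
finger_gap: 0.2
time: 38.27
tool_pos: [500.9, -267.5, 103.4]
orientation: [-1.563, -0.183, 0.183]
ft_force: [-2.9, 1.0, 8.7]
finger_gap: 0.1
[[500.88, -267.55, 103.36]]
t 38.32 pos [ 500.9 -267.6  103.4] jaw [ 0.973  0.231 -0.   ] fing [-0. -0. -1.] F [-2.3  0.5  9.9] gap 0.4
dp tool [ 1.5 -0.6  0.2] |d| 1.7
```

View pics/c3.png

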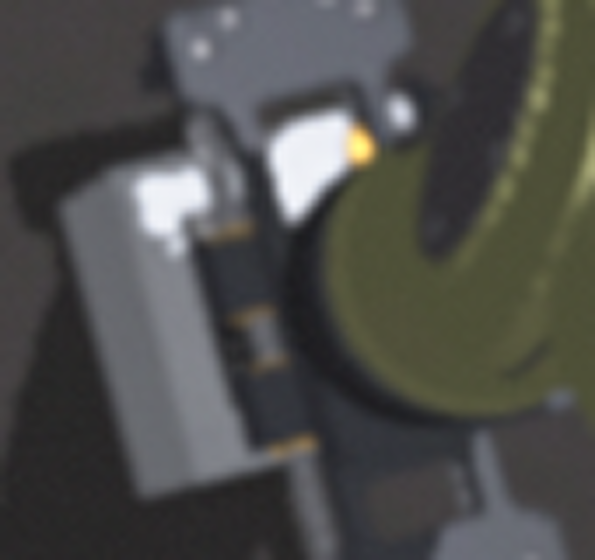

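View pics/c3s.png

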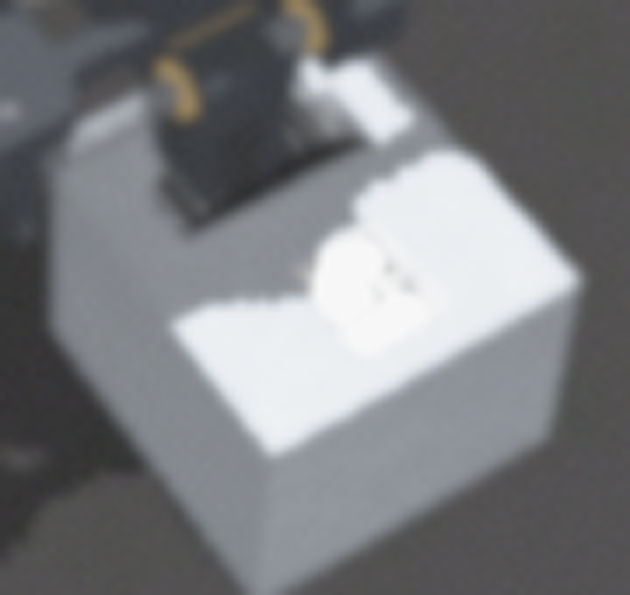

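```bash
python3 -m inch '{"gripper":[1,1,1,1,1],"dp":[[0,-8,0],[10,-4,0],[12,0,0],[8,0,0],[0,3,0]],"dr":[[0,0,0],[0,0,0],[0,0,0],[0,0,0],[0,0,0]]}'
python3 -m inch '{"gripper":[1,1,1,1,1],"dp":[[0,3,0],[0,3,0],[0,2.5,0],[0,0,0],[0,0,0]],"dr":[[0,0,0],[0,0,0],[0,0,0],[0,0,0],[0,0,0]]}'
python3 -m inch '{"gripper":[1,1],"dp":[[0,0,0],[0,0,0]],"dr":[[0,0,0],[0,0,0]]}'
python3 - <<'E'
from h import *
rest(1);go([515.9-13.6,-263.8-3.2,104])
E
```

```text
time: 38.83
tool_pos: [533.8, -259.4, 112.1]
orientation: [-1.563, -0.188, 0.182]
ft_force: [0.3, -0.6, -0.1]
finger_gap: 0.5
time: 39.25
tool_pos: [531.3, -260.2, 103.7]
orientation: [-1.563, -0.185, 0.181]
ft_force: [0.7, 1.2, 6.1]
finger_gap: 0.4
time: 39.42
tool_pos: [531.3, -260.2, 103.7]
orientation: [-1.563, -0.185, 0.181]
ft_force: [1.8, 1.3, 6.7]
finger_gap: 0.3
[[531.31, -260.18, 103.73]]
t 39.47 pos [ 531.3 -260.2  103.7] jaw [0.973 0.231 0.002] fing [ 0.002  0.    -1.   ] F [1.6 2.5 6.8] gap 0.7
dp tool [-29.8  -0.3   0.1] |d| 29.8
```

```bash
python3 -m inch '{"gripper":[1,1,1,1,1],"dp":[[-4,0.5,0],[-7,0,0],[-7,0,0],[-7,0,0],[-4,0,0]],"dr":[[0,0,0],[0,0,0],[0,0,0],[0,0,0],[0,0,0]]}'
python3 -m inch '{"gripper":[1,1,1],"dp":[[0,0,0],[0,0,0],[0,0,0]],"dr":[[0,0,0],[0,0,0],[0,0,0]]}'
python3 -m inch '{"gripper":[1,1,1,1,1],"dp":[[0,-15,0],[0,-35,-5],[0,-35,-15],[0,-30,-15],[0,-15,-5]],"dr":[[0,0,0],[0,0,0],[0,0,0],[0,0,0],[0,0,0]]}'
python3 -m inch '{"gripper":[1,1,1,1,1],"dp":[[0,0,0],[0,0,0],[0,0,0],[0,0,0],[0,0,0]],"dr":[[0,0,0],[0,0,0],[0,0,0],[0,0,0],[0,0,0]]}'
python3 - <<'E'
from h import *
rest(1);go([515.9-13.6,-263.8-3.2,104])
im=robot.snapshot('wrist');cv2.imwrite('pics/c4.png',im)
print(w2p('wrist',[527.6,-312.2,75]))
E
```

```text
time: 39.88
tool_pos: [502.4, -267.0, 103.8]
orientation: [-1.563, -0.185, 0.181]
ft_force: [-1.0, 0.8, 5.4]
finger_gap: 0.5
time: 40.13
tool_pos: [501.0, -267.4, 103.4]
orientation: [-1.563, -0.181, 0.183]
ft_force: [-2.7, 1.8, 11.1]
finger_gap: 0.5
time: 40.55
tool_pos: [512.1, -309.8, 236.2]
orientation: [-1.568, -0.184, 0.178]
ft_force: [1.0, 0.0, -1.2]
finger_gap: 0.0
time: 40.97
tool_pos: [510.6, -305.1, 231.0]
orientation: [-1.561, -0.182, 0.186]
ft_force: [-0.5, 0.2, 0.4]
finger_gap: 0.1
[[510.85, -305.29, 231.28]]
t 41.02 pos [ 510.9 -305.3  231.3] jaw [ 0.973  0.232 -0.002] fing [-0.002  0.001 -1.   ] F [-0.1  1.5 -0.4] gap 0.6
dp tool [  0.8 127.4  39. ] |d| 133.2
[[334.0641738  237.75812645]]
```

View pics/c4.png

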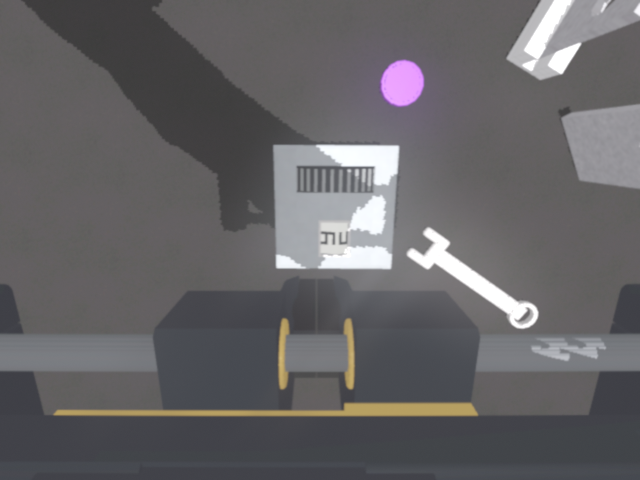

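```bash
python3 - <<'E'
from h import *
im=cv2.imread('pics/c4.png')
c=cv2.rotate(im[205:275,295:375],cv2.ROTATE_90_COUNTERCLOCKWISE)
cv2.imwrite('pics/c4c.png',cv2.resize(c,None,fx=7.4,fy=7.4,interpolation=cv2.INTER_CUBIC))
E
```

```text
(no output)
```

View pics/c4c.png

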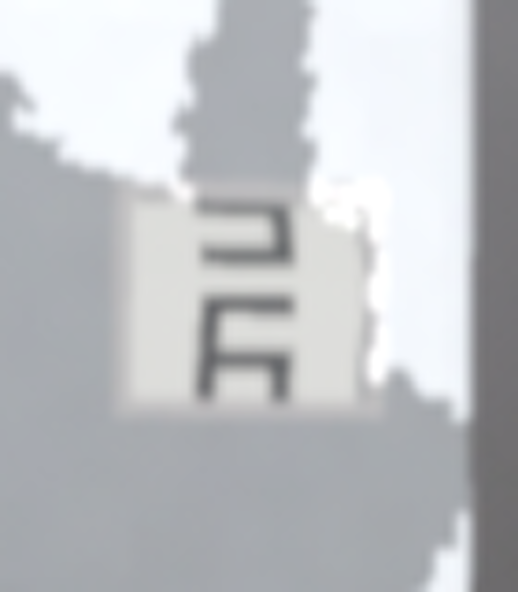

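```bash
python3 -m inch '{"gripper":[1,1,1,1,1],"dp":[[8,10,10],[12,30,15],[9,35,15],[0,30,0],[0,12,0]],"dr":[[0,0,0],[0,0,0],[0,0,0],[0,0,0],[0,0,0]]}'
python3 -m inch '{"gripper":[1,1,1,1,1],"dp":[[0,3,0],[0,0,0],[0,0,0],[0,0,0],[0,0,0]],"dr":[[0,0,0],[0,0,0],[0,0,0],[0,0,0],[0,0,0]]}'
python3 - <<'E'
from h import *
rest(2);go([530.5,-260.4,103.7])
E
```

```text
time: 41.48
tool_pos: [529.1, -256.5, 111.2]
orientation: [-1.558, -0.182, 0.19]
ft_force: [0.1, -0.5, 0.1]
finger_gap: 0.1
time: 41.9
tool_pos: [531.2, -261.4, 114.1]
orientation: [-1.565, -0.184, 0.18]
ft_force: [-0.0, -0.1, 1.0]
finger_gap: 0.7
[[531.09, -261.28, 113.97], [530.94, -261.12, 113.75]]
t 42.0 pos [ 530.9 -261.1  113.7] jaw [0.973 0.23  0.002] fing [ 0.002 -0.001 -1.   ] F [ 0.5 -0.3 -0.5] gap 0.2
dp tool [-0.3 10.   0.8] |d| 10.1
```

```bash
python3 -m inch '{"gripper":[1,1,1,1,1],"dp":[[0,4,0.3],[0,3,0],[0,2,0],[0,0,0],[0,0,0]],"dr":[[0,0,0],[0,0,0],[0,0,0],[0,0,0],[0,0,0]]}'
python3 -m inch '{"gripper":[1,1],"dp":[[0,0,0],[0,0,0]],"dr":[[0,0,0],[0,0,0]]}'
python3 - <<'E'
from h import *
rest(2);go([530.5,-260.4,103.7])
E
```

```text
time: 42.42
tool_pos: [531.1, -260.0, 103.8]
orientation: [-1.563, -0.184, 0.182]
ft_force: [0.9, 0.8, 3.5]
finger_gap: 0.3
time: 42.58
tool_pos: [531.1, -260.0, 103.8]
orientation: [-1.563, -0.184, 0.182]
ft_force: [0.7, 1.8, 4.3]
finger_gap: 0.1
[[531.05, -260.03, 103.84], [531.06, -260.01, 103.83]]
t 42.68 pos [ 531.1 -260.   103.8] jaw [0.973 0.231 0.001] fing [ 0.001  0.    -1.   ] F [0.9 0.7 4.3] gap 0.5
dp tool [-0.6  0.1 -0.2] |d| 0.7
```

```bash
python3 -m inch '{"gripper":[1,1,1,1,1],"dp":[[-4,0.8,0],[-7,0,0],[-7,0,0],[-7,0,0],[-4,0,0]],"dr":[[0,0,0],[0,0,0],[0,0,0],[0,0,0],[0,0,0]]}'
python3 -m inch '{"gripper":[1,1,1],"dp":[[0,0,0],[0,0,0],[0,0,0]],"dr":[[0,0,0],[0,0,0],[0,0,0]]}'
python3 -m inch '{"gripper":[1,1,1,1,1],"dp":[[0,-15,0],[0,-35,-5],[0,-35,-15],[0,-30,-15],[0,-15,-5]],"dr":[[0,0,0],[0,0,0],[0,0,0],[0,0,0],[0,0,0]]}'
python3 -m inch '{"gripper":[1,1,1,1,1],"dp":[[0,0,0],[0,0,0],[0,0,0],[0,0,0],[0,0,0]],"dr":[[0,0,0],[0,0,0],[0,0,0],[0,0,0],[0,0,0]]}'
python3 - <<'E'
from h import *
rest(1);go([530.5,-260.4,103.7])
im=robot.snapshot('wrist')
c=cv2.rotate(im[205:275,295:375],cv2.ROTATE_90_COUNTERCLOCKWISE)
cv2.imwrite('pics/c5c.png',cv2.resize(c,None,fx=7.4,fy=7.4,interpolation=cv2.INTER_CUBIC))
E
```

```text
time: 43.1
tool_pos: [502.1, -266.9, 103.7]
orientation: [-1.563, -0.184, 0.182]
ft_force: [0.8, 2.1, 6.5]
finger_gap: 0.7
time: 43.35
tool_pos: [500.7, -267.2, 103.3]
orientation: [-1.563, -0.181, 0.184]
ft_force: [-3.0, 1.7, 10.1]
finger_gap: 0.2
time: 43.77
tool_pos: [511.8, -309.5, 236.1]
orientation: [-1.568, -0.183, 0.179]
ft_force: [0.2, -1.0, -1.4]
finger_gap: 0.5
time: 44.18
tool_pos: [510.5, -304.8, 231.2]
orientation: [-1.561, -0.182, 0.186]
ft_force: [-0.1, -0.8, 0.4]
finger_gap: 0.4
[[510.77, -305.0, 231.46]]
t 44.23 pos [ 510.8 -305.   231.5] jaw [ 0.973  0.232 -0.002] fing [-0.002  0.001 -1.   ] F [ 0.1 -0.2 -0.1] gap 0.5
dp tool [ 29.8 127.8  38.6] |d| 136.8
```

View pics/c5c.png

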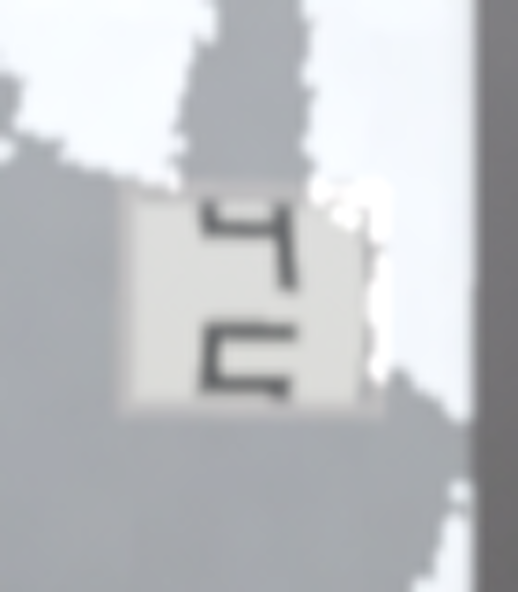

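```bash
python3 -m inch '{"gripper":[1,1,1,1,1],"dp":[[6,10,10],[8,30,15],[6,35,15],[0,30,0],[0,12,0]],"dr":[[0,0,0],[0,0,0],[0,0,0],[0,0,0],[0,0,0]]}'
python3 -m inch '{"gripper":[1,1,1,1,1],"dp":[[0,3,0],[0,0,0],[0,0,0],[0,0,0],[0,0,0]],"dr":[[0,0,0],[0,0,0],[0,0,0],[0,0,0],[0,0,0]]}'
python3 -m inch '{"gripper":[1,1,1,1,1],"dp":[[0,4,0],[0,3,0],[0,2,0],[0,0.5,0],[0,0,0]],"dr":[[0,0,0],[0,0,0],[0,0,0],[0,0,0],[0,0,0]]}'
python3 -m inch '{"gripper":[1,1,1,1],"dp":[[0,0,0],[0,0,0],[0,0,0],[0,0,0]],"dr":[[0,0,0],[0,0,0],[0,0,0],[0,0,0]]}'
python3 - <<'E'
from h import *
rest(2);go([521.5,-262.5,103.7])
E
```

```text
time: 44.7
tool_pos: [519.8, -259.6, 111.9]
orientation: [-1.559, -0.181, 0.189]
ft_force: [-0.7, -0.3, 0.1]
finger_gap: 0.0
time: 45.12
tool_pos: [522.4, -263.3, 114.4]
orientation: [-1.565, -0.185, 0.18]
ft_force: [-0.5, -0.3, 0.5]
finger_gap: 0.7
time: 45.53
tool_pos: [522.2, -262.3, 104.3]
orientation: [-1.563, -0.184, 0.182]
ft_force: [-1.2, 1.5, 8.7]
finger_gap: 0.4
time: 45.87
tool_pos: [522.3, -262.3, 104.3]
orientation: [-1.563, -0.184, 0.182]
ft_force: [-1.1, 0.6, 8.6]
finger_gap: 0.3
[[522.24, -262.31, 104.34], [522.23, -262.26, 104.32]]
t 45.97 pos [ 522.2 -262.3  104.3] jaw [0.973 0.231 0.001] fing [ 0.001 -0.    -1.   ] F [-0.2  0.7  9.3] gap 0.4
dp tool [-0.8  0.6 -0.1] |d| 1.0
```

```bash
python3 -m inch '{"gripper":[1,1,1,1,1],"dp":[[-3,0,0],[-3,0,0],[-3,0,0],[-2.6,0,0],[0,0,0]],"dr":[[0,0,0],[0,0,0],[0,0,0],[0,0,0],[0,0,0]]}'
python3 -m inch '{"gripper":[1,1,1],"dp":[[0,0,0],[0,0,0],[0,0,0]],"dr":[[0,0,0],[0,0,0],[0,0,0]]}'
python3 - <<'E'
from h import *
rest(2);go([510.15,-265.15,104.3])
E
```

```text
time: 46.38
tool_pos: [511.2, -264.9, 104.3]
orientation: [-1.563, -0.185, 0.181]
ft_force: [-0.9, 0.5, 7.9]
finger_gap: 0.4
time: 46.63
tool_pos: [511.2, -264.9, 104.3]
orientation: [-1.564, -0.185, 0.182]
ft_force: [-0.5, 0.8, 8.1]
finger_gap: 0.2
[[511.24, -264.87, 104.33], [511.24, -264.89, 104.31]]
t 46.73 pos [ 511.2 -264.9  104.3] jaw [0.973 0.231 0.002] fing [ 0.002 -0.    -1.   ] F [1.1 0.7 8.9] gap 0.7
dp tool [-1.1  0.   0. ] |d| 1.1
```

```bash
python3 -m inch '{"gripper":[1,1,1,1],"dp":[[-1,0,0],[0,0,0],[0,0,0],[0,0,0]],"dr":[[0,0,0],[0,0,0],[0,0,0],[0,0,0]]}'
python3 -m inch '{"gripper":[1,1,1,1,1],"dp":[[0,-15,0],[6,-35,-5],[6,-35,-15],[0,-30,-15],[0,-15,-5]],"dr":[[0,0,0],[0,0,0],[0,0,0],[0,0,0],[0,0,0]]}'
python3 -m inch '{"gripper":[1,1,1,1,1],"dp":[[0,0,0],[0,0,0],[0,0,0],[0,0,0],[0,0,0]],"dr":[[0,0,0],[0,0,0],[0,0,0],[0,0,0],[0,0,0]]}'
python3 - <<'E'
from h import *
rest(2);go([511.2,-264.9,104.3])
im=robot.snapshot('wrist');cv2.imwrite('pics/c6.png',im)
u,v=w2p('wrist',[527.6,-312.2,75])[0].astype(int);print(u,v)
c=cv2.rotate(im[v-35:v+35,u-40:u+40],cv2.ROTATE_90_COUNTERCLOCKWISE)
cv2.imwrite('pics/c6c.png',cv2.resize(c,None,fx=7.4,fy=7.4,interpolation=cv2.INTER_CUBIC))
E
```

```text
time: 47.07
tool_pos: [510.7, -265.0, 104.3]
orientation: [-1.564, -0.186, 0.181]
ft_force: [0.3, 1.6, 8.2]
finger_gap: 0.2
time: 47.48
tool_pos: [532.1, -304.6, 237.3]
orientation: [-1.568, -0.186, 0.177]
ft_force: [0.5, -0.4, 0.1]
finger_gap: 0.5
time: 47.9
tool_pos: [529.5, -300.3, 231.7]
orientation: [-1.561, -0.182, 0.186]
ft_force: [-0.2, 0.0, -0.1]
finger_gap: 0.2
[[529.7, -300.52, 231.99], [529.84, -300.74, 232.25]]
t 48.0 pos [ 529.8 -300.7  232.3] jaw [ 0.973  0.232 -0.001] fing [-0.002  0.001 -1.   ] F [-0.4  0.2  0.4] gap 0.7
dp tool [ -9.6 128.   39. ] |d| 134.2
311 237
```

View pics/c6c.png

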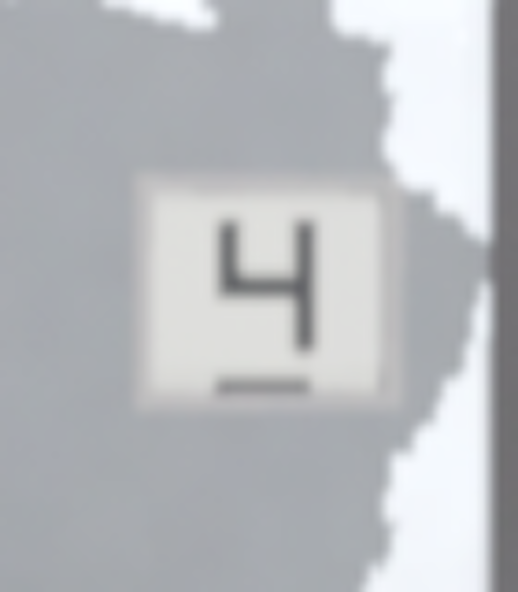

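```bash
python3 - <<'E'
from h import *
im=cv2.imread('pics/c6.png').astype(float)
# image u axis = counter x (right=+x). rows: v
g=im.mean(2)
for v in range(218,262,4): print(v,g[v,285:335].astype(int).tolist())
E
```

```text
218 [171, 170, 170, 170, 170, 171, 171, 171, 171, 171, 171, 170, 170, 169, 170, 171, 171, 171, 171, 171, 171, 171, 171, 171, 172, 172, 171, 170, 169, 169, 170, 170, 170, 171, 171, 172, 172, 172, 172, 172, 171, 171, 171, 171, 172, 172, 173, 173, 173, 173]
222 [171, 171, 171, 171, 171, 170, 171, 171, 170, 172, 180, 188, 193, 199, 203, 205, 206, 207, 207, 207, 207, 207, 207, 207, 207, 207, 207, 208, 208, 208, 208, 207, 206, 204, 204, 204, 204, 203, 202, 199, 195, 191, 183, 175, 173, 173, 173, 173, 173, 173]
226 [171, 171, 171, 172, 171, 171, 171, 172, 171, 174, 180, 189, 197, 207, 214, 217, 219, 220, 221, 221, 221, 221, 221, 221, 221, 221, 221, 221, 221, 221, 221, 221, 221, 222, 221, 222, 221, 221, 217, 209, 199, 190, 181, 174, 172, 172, 172, 173, 173, 173]
230 [170, 170, 171, 171, 171, 171, 171, 170, 170, 172, 179, 187, 190, 197, 207, 214, 218, 220, 221, 221, 221, 221, 221, 221, 220, 217, 214, 213, 213, 213, 213, 213, 213, 213, 213, 215, 219, 220, 216, 204, 193, 188, 181, 174, 171, 172, 172, 172, 172, 172]
234 [171, 171, 171, 170, 170, 170, 169, 169, 169, 171, 179, 185, 173, 151, 168, 
[... 1004 characters left out ...]
 194, 206, 214, 216, 218, 220, 220, 220, 220, 221, 220, 221, 220, 220, 221, 221, 221, 221, 221, 221, 221, 221, 221, 221, 221, 219, 215, 202, 191, 186, 180, 175, 174, 174, 174, 174, 174, 173]
254 [204, 198, 197, 195, 186, 175, 171, 171, 171, 172, 178, 185, 188, 186, 186, 187, 189, 190, 190, 190, 189, 188, 188, 189, 189, 189, 189, 189, 189, 188, 188, 188, 189, 189, 189, 189, 189, 188, 187, 186, 189, 189, 187, 196, 220, 235, 238, 234, 221, 204]
258 [249, 249, 249, 248, 244, 239, 235, 220, 194, 175, 171, 172, 171, 171, 172, 171, 171, 171, 170, 170, 170, 170, 170, 170, 170, 170, 170, 170, 170, 171, 171, 171, 171, 171, 171, 171, 171, 172, 172, 188, 223, 245, 250, 250, 250, 249, 249, 249, 249, 249]
```

```bash
python3 -m inch '{"gripper":[-1,-1,-1,-1,-1],"dp":[[15,0,12],[27,0,24],[27,2,24],[27,2,24],[27,2,24]],"dr":[[0,0,0],[0,0,0],[0,0,0],[0,0,0],[0,0,0]]}'
python3 -m inch '{"gripper":[-1,-1,-1,-1,-1],"dp":[[27,2,24],[22,2,20],[12,2,11],[5,0,4],[0,0,0]],"dr":[[0,0,0],[0,0,0],[0,0,0],[0,0,0],[0,6,0]]}'
python3 -m inch '{"gripper":[-1,-1,-1,-1,-1],"dp":[[0,0,0],[0,0,0],[0,0,0],[0,0,0],[0,0,0]],"dr":[[0,7,0],[0,7,0],[0,5,0],[0,0,0],[0,0,0]]}'
python3 -m inch '{"gripper":[-1,-1,-1,-1],"dp":[[0,0,0],[0,0,0],[0,0,0],[0,0,0]],"dr":[[0,0,0],[0,0,0],[0,0,0],[0,0,0]]}'
python3 - <<'E'
from h import *
rest(2);go([675,-95,115])
im=robot.snapshot('wrist');cv2.imwrite('pics/t3.png',im)
print(robot.get_obs()['joint_pos'].round(2))
for t in ('tally','rack'):
  for r in robot.find_in('wrist',t): print(t,c2w('wrist',r['at']).round(1),r['confidence'])
E
```

```text
time: 48.47
tool_pos: [625.7, -166.3, 227.0]
orientation: [-1.563, -0.183, 0.183]
ft_force: [0.4, -0.0, -0.6]
finger_gap: 32.0
time: 48.88
tool_pos: [675.7, -94.3, 220.7]
orientation: [-1.568, -0.101, 0.102]
ft_force: [-1.2, -0.5, 0.4]
finger_gap: 64.6
time: 49.3
tool_pos: [674.7, -97.3, 221.3]
orientation: [-1.567, 0.16, -0.159]
ft_force: [0.4, -0.2, 0.4]
finger_gap: 88.0
time: 49.63
tool_pos: [675.5, -95.5, 221.3]
orientation: [-1.565, 0.159, -0.159]
ft_force: [-0.5, 0.2, 0.4]
finger_gap: 88.1
[[675.5, -95.35, 221.29], [675.51, -95.29, 221.31]]
t 49.73 pos [675.5 -95.3 221.3] jaw [ 0.98  -0.201 -0.   ] fing [-0.  0. -1.] F [ 0.4  0.2 -0.7] gap 88.2
dp tool [ -0.6 106.3   0.2] |d| 106.3
[ 0.04  0.81  0.07  1.42 -0.06  0.92 -0.08]
tally [680.3 -87.9 117.3] 0.98
tally [ 727.7 -156.4   85. ] 0.69
tally [673.7  76.9  14.8] 0.37
rack [682.2 -87.4  32.6] 0.64
```

View pics/t3.png

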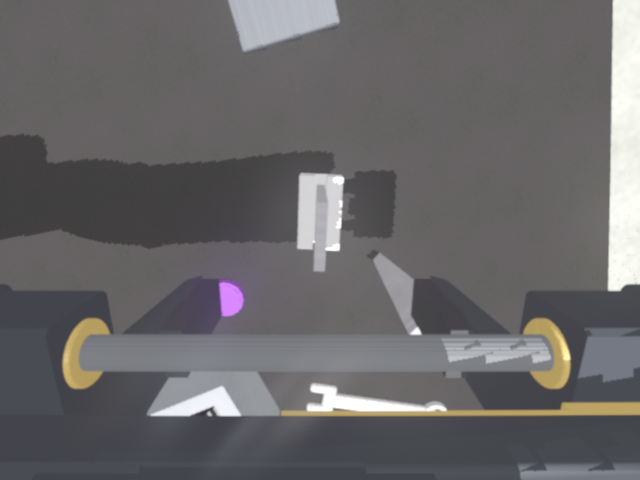

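```bash
python3 - <<'E'
from h import *
im=cv2.imread('pics/t3.png')
cv2.imwrite('pics/t3c.png',cv2.resize(im[160:340,230:430],None,fx=4,fy=3.3,interpolation=cv2.INTER_CUBIC))
E
```

```text
(no output)
```

View pics/t3c.png

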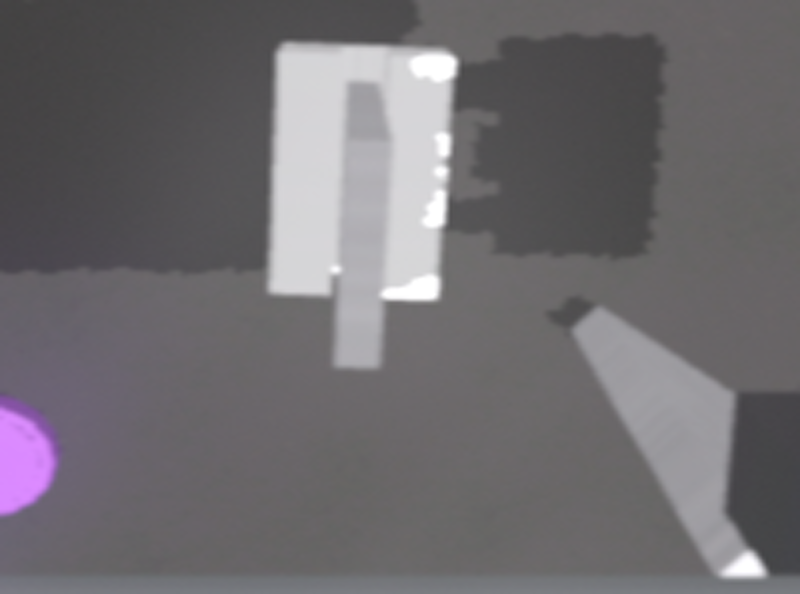

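```bash
python3 - <<'E'
from h import *
q=[(346,140),(390,140),(382,368),(333,368)]
W=np.array([pix2world('wrist',230+x/4-.4,160+y/3.3-.4,116) for x,y in q]);print(W.round(1),W.mean(0).round(1))
for i in range(4):
    d=W[(i+1)%4]-W[i];print(np.linalg.norm(d).round(1),np.degrees(np.arctan2(d[1],d[0])).round(1))
q=[(277,45),(455,50),(440,300),(268,294)]
V=np.array([pix2world('wrist',230+x/4-.4,160+y/3.3-.4,30) for x,y in q]);print(V.round(1),V.mean(0).round(1))
for i in range(4):
    d=V[(i+1)%4]-V[i];print(np.linalg.norm(d).round(1),np.degrees(np.arctan2(d[1],d[0])).round(1))
go(W.mean(0))
E
```

```text
[[ 681.1  -67.3  116. ]
 [ 688.5  -68.8  116. ]
 [ 677.4 -117.8  116. ]
 [ 668.7 -116.   116. ]] [678.9 -92.5 116. ]
7.5 -11.6
50.2 -102.8
8.8 168.4
50.3 75.7
[[ 668.2  -52.    30. ]
 [ 707.8  -61.6   30. ]
 [ 691.1 -132.2   30. ]
 [ 650.6 -122.    30. ]] [679.4 -91.9  30. ]
40.7 -13.5
72.6 -103.3
41.7 165.8
72.1 75.9
t 49.88 pos [675.6 -95.2 221.3] jaw [ 0.979 -0.202  0.   ] fing [ 0.  0. -1.] F [-0.5 -0.4 -0.2] gap 87.9
dp tool [  2.7 105.3   3.3] |d| 105.4
```

```bash
python3 - <<'E'
from h import *
print(pix2world('wrist',374,254,0).round(0), pix2world('wrist',380,253,0).round(0))
# top cam: plate: top edge ends, foot
for p,z in [((437,124),140),((413,148),140),((437,124),120),((413,148),120),((401,165),0)]: print(p,z,pix2world('top',*p,z).round(0))
im=robot.snapshot('top');cv2.imwrite('pics/t4.png',cv2.resize(im[105:215,340:480],None,fx=5.5,fy=5.4,interpolation=cv2.INTER_CUBIC))
im=robot.snapshot('side');cv2.imwrite('pics/t4s.png',cv2.resize(im[240:345,370:490],None,fx=6,fy=5.7,interpolation=cv2.INTER_CUBIC)[:600])
E
```

```text
[ 726. -153.    0.] [ 733. -153.    0.]
(437, 124) 140 [ 776. -217.  140.]
(413, 148) 140 [ 723. -162.  140.]
(437, 124) 120 [ 783. -222.  120.]
(413, 148) 120 [ 729. -166.  120.]
(401, 165) 0 [ 727. -159.    0.]
```

View pics/t4s.png

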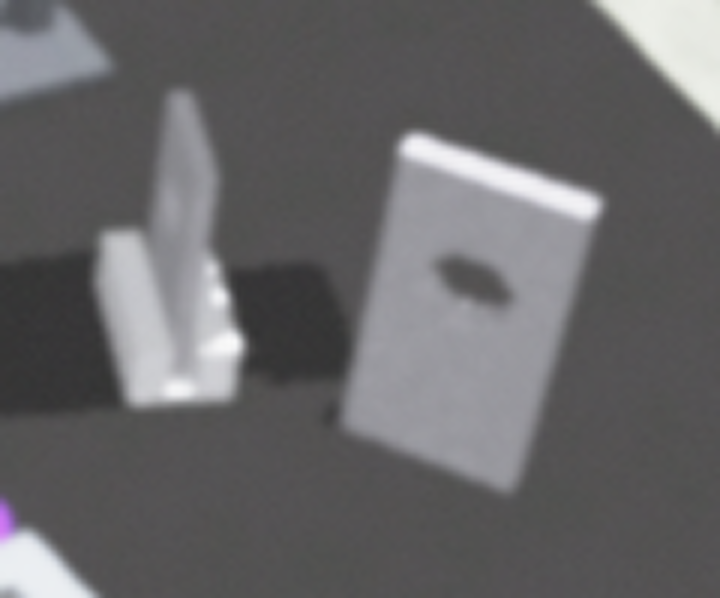

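```bash
python3 -m inch '{"gripper":[0,0,0,0,0],"dp":[[3,0,3.3],[0,0,0],[0,15,0],[0,25,0],[0,25,0]],"dr":[[0,2,0],[0,0,0],[0,0,0],[0,0,0],[0,0,0]]}'
python3 -m inch '{"gripper":[0,0,0,0,0],"dp":[[0,15,0],[0,8,0],[0,0,0],[0,0,0],[0,0,0]],"dr":[[0,0,0],[0,0,0],[0,0,0],[0,0,0],[0,0,0]]}'
python3 - <<'E'
from h import *
rest(2);go([678.9,-92.5,115.5])
im=robot.snapshot('wrist');cv2.imwrite('pics/t5.png',im)
E
```

```text
time: 50.4
tool_pos: [679.9, -92.7, 156.6]
orientation: [-1.563, 0.184, -0.188]
ft_force: [0.5, 0.3, -0.8]
finger_gap: 57.0
time: 50.82
tool_pos: [680.1, -92.8, 134.7]
orientation: [-1.563, 0.185, -0.189]
ft_force: [0.1, 0.1, 0.1]
finger_gap: 43.7
[[680.17, -92.78, 134.83], [680.11, -92.77, 134.79]]
t 50.92 pos [680.1 -92.8 134.8] jaw [ 0.972 -0.236  0.003] fing [ 0.003 -0.    -1.   ] F [-1.2 -0.4 -0.7] gap 44.2
dp tool [-1.3 19.3 -0. ] |d| 19.3
```

View pics/t5.png

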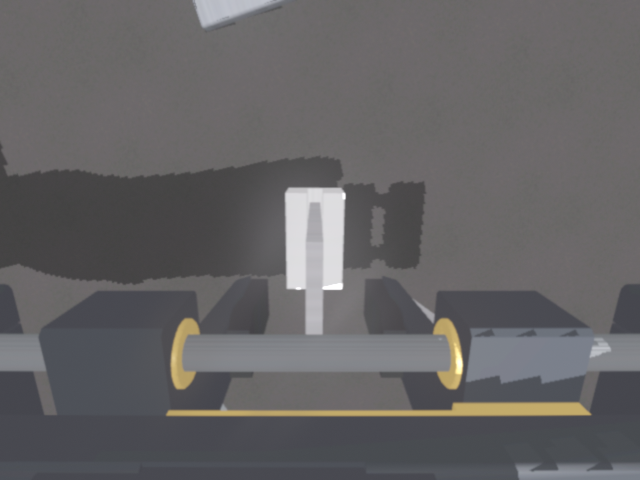

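```bash
python3 -m inch '{"gripper":[0,0,0,0,0],"dp":[[0,8,0],[0,7,0],[0,4,0],[0,0,0],[0,0,0]],"dr":[[0,0,0],[0,0,0],[0,0,0],[0,0,0],[0,0,0]]}'
python3 -m inch '{"gripper":[1,1,1,1,1],"dp":[[0,0,0],[0,0,0],[0,0,0],[0,0,0],[0,0,0]],"dr":[[0,0,0],[0,0,0],[0,0,0],[0,0,0],[0,0,0]]}'
python3 -m inch '{"gripper":[1,1,1],"dp":[[0,0,0],[0,0,0],[0,0,0]],"dr":[[0,0,0],[0,0,0],[0,0,0]]}'
python3 - <<'E'
from h import *
rest(1);go([678.9,-92.5,165])
E
```

```text
time: 51.38
tool_pos: [678.7, -92.5, 113.6]
orientation: [-1.563, 0.188, -0.186]
ft_force: [0.4, -0.6, -0.3]
finger_gap: 44.2
time: 51.8
tool_pos: [679.3, -92.6, 114.5]
orientation: [-1.563, 0.187, -0.187]
ft_force: [-0.5, -0.3, -0.1]
finger_gap: 13.1
time: 52.05
tool_pos: [679.3, -92.6, 114.4]
orientation: [-1.563, 0.187, -0.187]
ft_force: [-0.6, 0.3, 0.7]
finger_gap: 7.4
[[679.28, -92.6, 114.46]]
t 52.1 pos [679.3 -92.6 114.5] jaw [ 0.972 -0.236  0.   ] fing [ 0.  0. -1.] F [-0.3  0.8  0.3] gap 7.4
dp tool [ -0.4 -50.5   0. ] |d| 50.5
```

```bash
python3 -m inch '{"gripper":[1,1,1,1,1],"dp":[[0,-10,0],[0,-20,0],[0,-25,0],[0,-25,0],[0,-10,0]],"dr":[[0,0,0],[0,0,0],[0,0,0],[0,0,0],[0,0,0]]}'
python3 -m inch '{"gripper":[1,1,1,1,1],"dp":[[-15,0,20],[-20,0,27],[-20,0,27],[-20,0,27],[-15,0,20]],"dr":[[0,0,0],[0,0,0],[0,0,0],[0,0,0],[0,0,0]]}'
python3 -m inch '{"gripper":[1,1,1,1,1],"dp":[[-10,0,13],[-5,0,8],[0,0,0],[0,0,0],[0,0,0]],"dr":[[0,-6,0],[0,-6,0],[0,-6,0],[0,0,0],[0,0,0]]}'
python3 -m inch '{"gripper":[1,1,1,1,1],"dp":[[0,0,0],[0,0,0],[0,0,0],[0,0,0],[0,0,0]],"dr":[[0,0,0],[0,0,0],[0,0,0],[0,0,0],[0,0,0]]}'
python3 - <<'E'
from h import *
rest(2);go([620,60,205])
im=robot.snapshot('wrist');cv2.imwrite('pics/p1.png',im)
E
```

```text
time: 52.52
tool_pos: [681.0, -93.0, 208.5]
orientation: [-1.563, 0.182, -0.192]
ft_force: [0.6, 0.2, -0.6]
finger_gap: 7.7
time: 52.93
tool_pos: [618.5, 49.7, 204.1]
orientation: [-1.561, 0.186, -0.184]
ft_force: [0.1, 0.8, -0.2]
finger_gap: 7.5
time: 53.35
tool_pos: [609.6, 69.4, 204.2]
orientation: [-1.57, -0.057, 0.057]
ft_force: [0.3, -0.7, -1.2]
finger_gap: 7.7
time: 53.77
tool_pos: [609.7, 69.6, 204.3]
orientation: [-1.57, -0.059, 0.059]
ft_force: [-0.0, 0.2, -0.9]
finger_gap: 7.8
[[609.69, 69.69, 204.28], [609.72, 69.74, 204.3]]
t 53.87 pos [609.7  69.7 204.3] jaw [0.997 0.076 0.   ] fing [ 0.  0. -1.] F [-0.8 -0.1 -1. ] gap 7.5
dp tool [  9.5  -0.7 -10.5] |d| 14.2
```

View pics/p1.png

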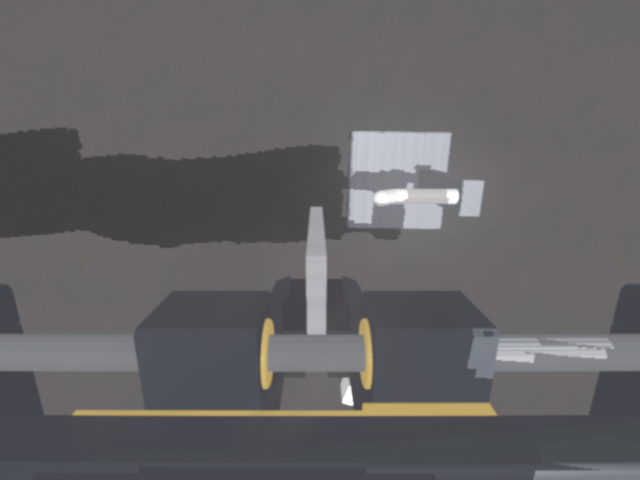

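```bash
python3 - <<'E'
from h import *
im=cv2.imread('pics/p1.png')
cv2.imwrite('pics/p1c.png',cv2.resize(im[120:240,335:495],None,fx=5,fy=5,interpolation=cv2.INTER_CUBIC))
E
```

```text
(no output)
```

View pics/p1c.png

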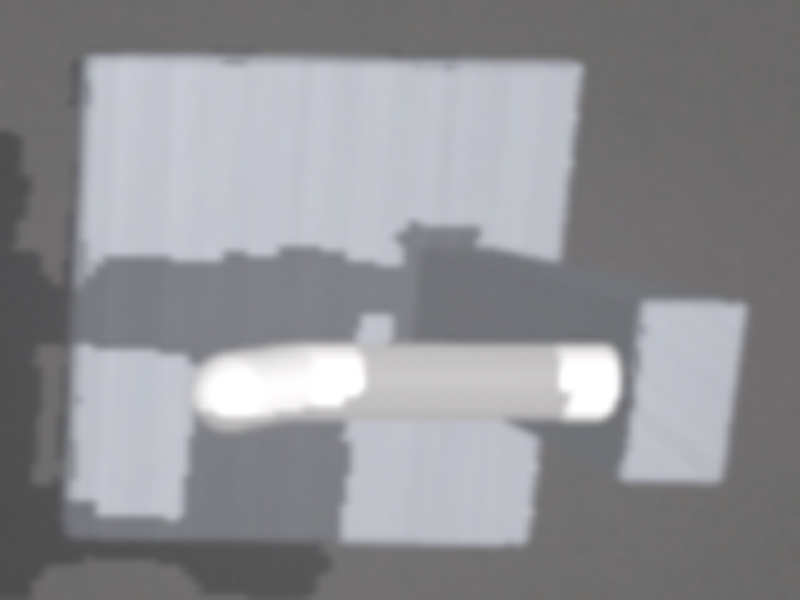

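```bash
python3 - <<'E'
from h import *
f=lambda x,y,z: pix2world('wrist',335+x/5-.4,120+y/5-.4,z)
def sh(q,z,n):
    V=np.array([f(x,y,z) for x,y in q]);print(n,V.round(1).tolist(),V.mean(0).round(1))
    for i in range(4):
        d=V[(i+1)%4]-V[i];print(np.linalg.norm(d).round(1),np.degrees(np.arctan2(d[1],d[0])).round(1))
    return V.mean(0)
b=sh([(88,57),(583,63),(527,545),(65,537)],10,'base')
p=sh([(643,300),(747,303),(722,482),(618,480)],110,'post')
d=p-b;print('post-base',np.linalg.norm(d[:2]),np.degrees(np.arctan2(d[1],d[0])))
print('tip',f(230,390,116).round(1),'mid axis at right',f(590,382,101).round(1))
# held plate pic
g=lambda u,v,z:pix2world('wrist',u,v,z)
E
```

```text
base [[635.5, 149.9, 10.0], [724.0, 155.7, 10.0], [729.1, 67.0, 10.0], [640.2, 61.8, 10.0]] [682.2 108.6  10. ]
88.7 3.7
88.8 -86.7
89.0 -176.7
88.2 93.1
post [[699.8, 121.6, 110.0], [713.1, 122.3, 110.0], [714.6, 98.9, 110.0], [700.9, 98.2, 110.0]] [707.1 110.3 110. ]
13.4 2.8
23.4 -86.4
13.8 -176.7
23.5 92.7
post-base 24.932401803526435 3.850507988350569
tip [647.2 106.9 116. ] mid axis at right [698.5 109.6 101. ]
```

```bash
python3 -m inch '{"gripper":[1,1,1,1,1],"dp":[[6,0,15],[5,0,12],[2,10,7],[0,15,0],[0,15,0]],"dr":[[0,0.9,0],[0,0,0],[0,0,0],[0,0,0],[0,0,0]]}'
python3 -m inch '{"gripper":[1,1,1,1,1],"dp":[[0,8,0],[0,4,0],[0,1,0],[0,0,0],[0,0,0]],"dr":[[0,0,0],[0,0,0],[0,0,0],[0,0,0],[0,0,0]]}'
python3 -m inch '{"gripper":[1,1,1,1],"dp":[[0,0,0],[0,0,0],[0,0,0],[0,0,0]],"dr":[[0,0,0],[0,0,0],[0,0,0],[0,0,0]]}'
python3 - <<'E'
from h import *
rest(2);go([620.3,104.9,151])
im=robot.snapshot('wrist');cv2.imwrite('pics/p2.png',im)
im=robot.snapshot('side');cv2.imwrite('pics/p2s.png',cv2.resize(im[190:280,310:430],None,fx=6.6,fy=6.6,interpolation=cv2.INTER_CUBIC))
E
```

```text
time: 54.33
tool_pos: [620.6, 106.4, 163.5]
orientation: [-1.569, -0.05, 0.049]
ft_force: [0.1, -0.8, -1.0]
finger_gap: 7.8
time: 54.75
tool_pos: [620.9, 104.6, 151.9]
orientation: [-1.57, -0.048, 0.046]
ft_force: [0.1, 0.7, -1.6]
finger_gap: 7.7
time: 55.08
tool_pos: [620.5, 104.6, 151.6]
orientation: [-1.57, -0.048, 0.047]
ft_force: [0.5, 0.6, -1.0]
finger_gap: 7.7
[[620.44, 104.62, 151.57], [620.44, 104.6, 151.48]]
t 55.18 pos [620.4 104.6 151.5] jaw [0.998 0.06  0.   ] fing [ 0.  0. -1.] F [-1.   0.5 -0.9] gap 7.7
dp tool [-0.1  0.5  0.3] |d| 0.6
```

View pics/p2.png

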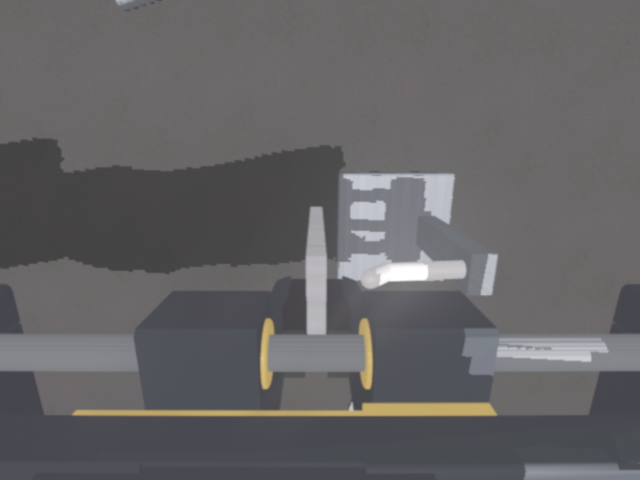

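View pics/p2s.png

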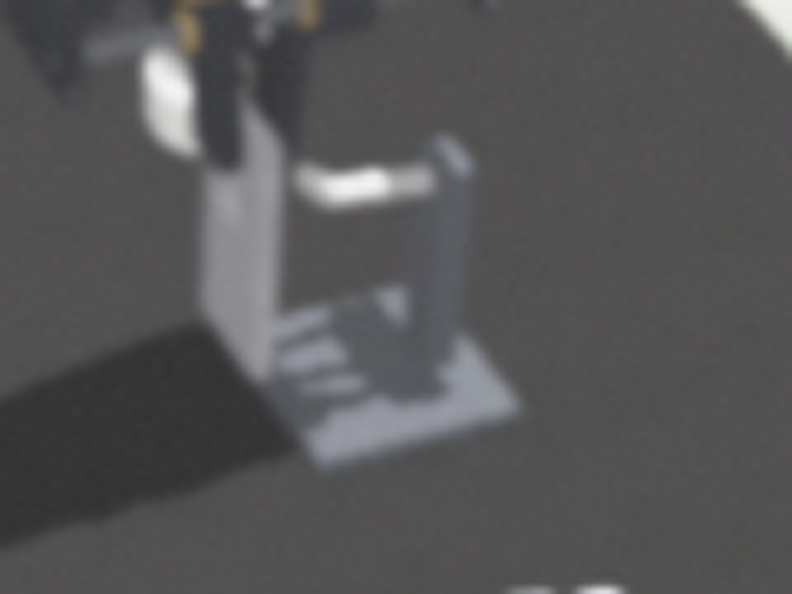

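```bash
python3 - <<'E'
from h import *
o,M=tool()
for u,v,z in ((371,277,116),(462,269,101)): 
    P=pix2world('wrist',u,v,z);print(P.round(1),(M.T@(P-o['tool_pos'])).round(1))
E
python3 -m inch '{"gripper":[1,1,1,1,1],"dp":[[6,0,0],[7,0,0],[6,0,0],[3,0,0],[2,0,0]],"dr":[[0,0,0],[0,0,0],[0,0,0],[0,0,0],[0,0,0]]}'
python3 -m inch '{"gripper":[1,1,1,1],"dp":[[0,0,0],[0,0,0],[0,0,0],[0,0,0]],"dr":[[0,0,0],[0,0,0],[0,0,0],[0,0,0]]}'
python3 - <<'E'
from h import *
rest(2);go([682.2-30*.998,108.6-30*.059,148.5])
im=robot.snapshot('side');cv2.imwrite('pics/p3s.png',cv2.resize(im[190:280,310:430],None,fx=6.6,fy=6.6,interpolation=cv2.INTER_CUBIC))
E
```

```text
[647.7 107.9 116. ] [27.4 35.4  1.7]
[700.3 109.8 101. ] [80.  50.4  0.4]
time: 55.7
tool_pos: [645.2, 106.1, 151.2]
orientation: [-1.57, -0.048, 0.047]
ft_force: [-0.5, -0.6, -1.3]
finger_gap: 7.7
time: 56.03
tool_pos: [644.0, 106.1, 151.3]
orientation: [-1.57, -0.047, 0.048]
ft_force: [-1.1, 0.4, -1.0]
finger_gap: 7.9
[[644.08, 106.03, 151.34], [644.14, 106.07, 151.38]]
t 56.13 pos [644.1 106.1 151.4] jaw [ 0.998  0.06  -0.   ] fing [-0.  0. -1.] F [-0.2  0.1 -0.2] gap 7.8
dp tool [8.2 2.9 0.3] |d| 8.7
```

View pics/p3s.png

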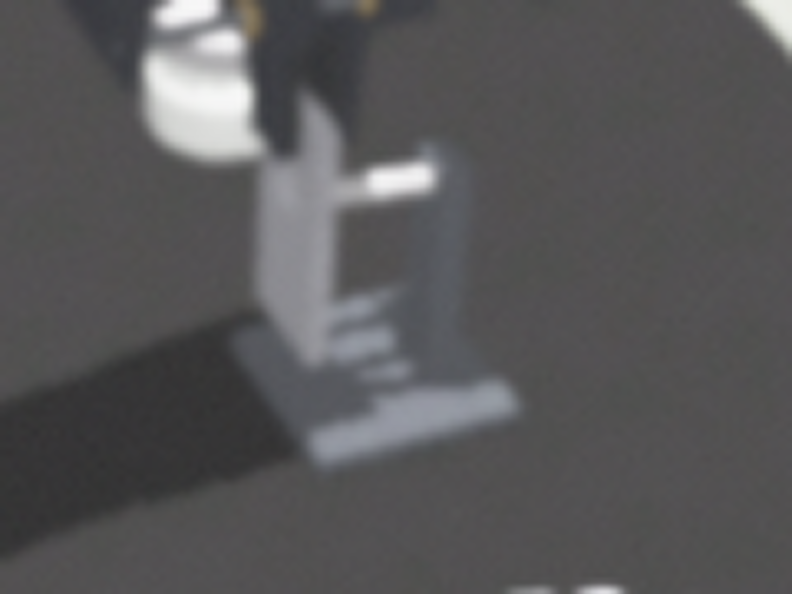

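```bash
python3 -m inch '{"gripper":[1,1,1,1,1],"dp":[[3,0.8,0.5],[3,1,0],[2.2,1,0],[0,0,0],[0,0,0]],"dr":[[0,0,0],[0,0,0],[0,0,0],[0,0,0],[0,0,0]]}'
python3 -m inch '{"gripper":[1,1,1,1,1],"dp":[[2.5,1,0],[2.5,1.2,0],[0,0,0],[0,0,0],[0,0,0]],"dr":[[0,0,0],[0,0,0],[0,0,0],[0,0,0],[0,0,0]]}'
python3 -m inch '{"gripper":[1,1,1,1,1],"dp":[[2.5,1.4,0],[2.5,1.4,0],[0,0,0],[0,0,0],[0,0,0]],"dr":[[0,0,0],[0,0,0],[0,0,0],[0,0,0],[0,0,0]]}'
python3 - <<'E'
from h import *
rest(2);go([682.2-5*.998,108.6-5*.059,141.5])
im=robot.snapshot('side');cv2.imwrite('pics/p4s.png',cv2.resize(im[190:280,310:430],None,fx=6.6,fy=6.6,interpolation=cv2.INTER_CUBIC))
E
```

```text
time: 56.6
tool_pos: [652.6, 107.0, 148.3]
orientation: [-1.57, -0.047, 0.047]
ft_force: [-0.8, 0.5, -0.5]
finger_gap: 7.8
time: 57.02
tool_pos: [657.4, 107.3, 146.3]
orientation: [-1.57, -0.047, 0.048]
ft_force: [0.5, -0.2, -0.2]
finger_gap: 7.7
time: 57.43
tool_pos: [662.4, 107.6, 143.4]
orientation: [-1.57, -0.047, 0.048]
ft_force: [-0.2, -0.2, -0.5]
finger_gap: 7.7
[[662.4, 107.65, 143.49], [662.38, 107.61, 143.52]]
t 57.53 pos [662.4 107.6 143.5] jaw [ 0.998  0.06  -0.   ] fing [-0.  0. -1.] F [-0.   0.5 -0.8] gap 7.6
dp tool [14.8  2.  -0.2] |d| 15.0
```

View pics/p4s.png

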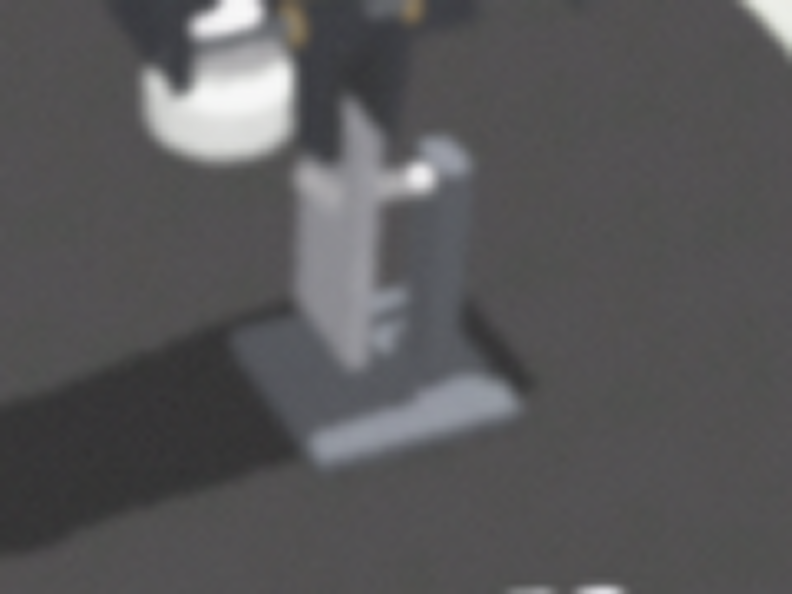

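```bash
python3 -m inch '{"gripper":[1,1,1,1,1],"dp":[[4,1,0],[4,1,0],[4,0.5,0],[3,0,0],[1,0,0]],"dr":[[0,0,0],[0,0,0],[0,0,0],[0,0,0],[0,0,0]]}'
python3 -m inch '{"gripper":[1,1,1,1,1],"dp":[[0,2,0],[0,2,0],[0,1.5,0],[0,0,0],[0,0,0]],"dr":[[0,0,0],[0,0,0],[0,0,0],[0,0,0],[0,0,0]]}'
python3 - <<'E'
from h import *
rest(2);go([682.2-3*.998,108.6-3*.059,134.3])
E
```

```text
time: 58.0
tool_pos: [679.2, 108.6, 140.9]
orientation: [-1.57, -0.048, 0.047]
ft_force: [0.3, -0.2, -0.6]
finger_gap: 7.8
time: 58.42
tool_pos: [678.2, 108.6, 135.3]
orientation: [-1.57, -0.047, 0.048]
ft_force: [-0.4, 0.1, -0.9]
finger_gap: 7.7
[[678.31, 108.64, 135.47], [678.36, 108.6, 135.55]]
t 58.52 pos [678.4 108.6 135.6] jaw [ 0.998  0.06  -0.   ] fing [-0.  0. -1.] F [-0.3  1.7 -0.4] gap 7.7
dp tool [ 0.8  1.3 -0.2] |d| 1.5
```

```bash
python3 -m inch '{"gripper":[1,1,1,1,1],"dp":[[0,1,0],[0,0.7,0],[0,0,0],[0,0,0],[0,0,0]],"dr":[[0,0,0],[0,0,0],[0,0,0],[0,0,0],[0,0,0]]}'
python3 - <<'E'
from h import *
rest(2);go([682.2-3*.998,108.6-3*.059,134.3])
im=robot.snapshot('side');cv2.imwrite('pics/p5s.png',cv2.resize(im[190:280,310:430],None,fx=6.6,fy=6.6,interpolation=cv2.INTER_CUBIC))
E
```

```text
time: 58.93
tool_pos: [678.6, 108.7, 134.3]
orientation: [-1.57, -0.048, 0.047]
ft_force: [-1.4, 0.1, 5.0]
finger_gap: 7.5
[[678.64, 108.64, 134.29], [678.66, 108.68, 134.27]]
t 59.03 pos [678.7 108.7 134.3] jaw [0.998 0.06  0.001] fing [ 0.001  0.    -1.   ] F [-0.4  0.2  4.5] gap 7.5
dp tool [ 0.5 -0.  -0.3] |d| 0.6
```

View pics/p5s.png

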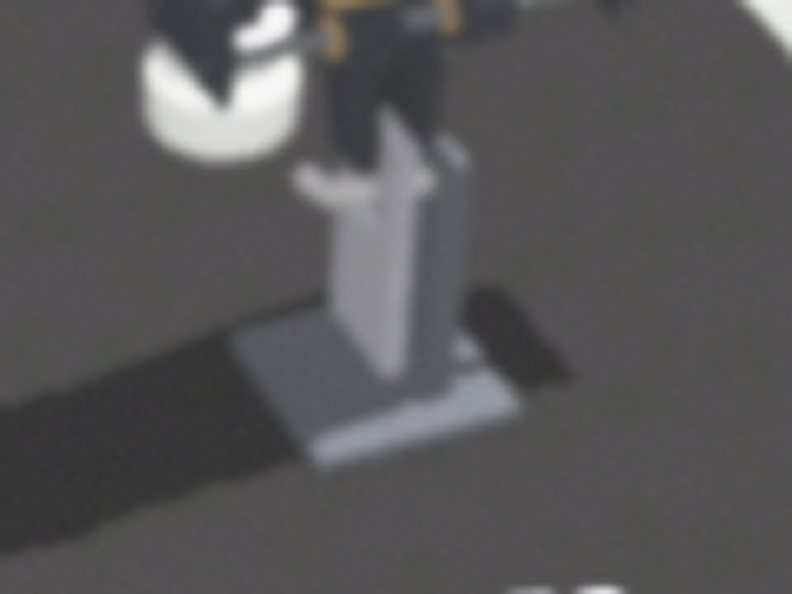

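```bash
python3 -m inch '{"gripper":[1,0.6,0.4,0.2,0],"dp":[[0,-0.4,0],[0,0,0],[0,0,0],[0,0,0],[0,0,0]],"dr":[[0,0,0],[0,0,0],[0,0,0],[0,0,0],[0,0,0]]}'
python3 -m inch '{"gripper":[0,0,0,0,0],"dp":[[0,0,0],[0,0,0],[0,0,0],[0,-10,0],[0,-20,0]],"dr":[[0,0,0],[0,0,0],[0,0,0],[0,0,0],[0,0,0]]}'
python3 -m inch '{"gripper":[0,0,0,0,0],"dp":[[0,-35,0],[0,-35,0],[0,-30,0],[0,-10,0],[0,0,0]],"dr":[[0,0,0],[0,0,0],[0,0,0],[0,0,0],[0,0,0]]}'
python3 -m inch '{"gripper":[0,0,0,0,0],"dp":[[-20,0,-20],[-30,0,-25],[-30,0,-25],[-30,0,-25],[-15,0,-15]],"dr":[[0,0,0],[0,0,0],[0,0,0],[0,0,0],[0,0,0]]}'
python3 -m inch '{"gripper":[0,0,0,0,0],"dp":[[0,0,0],[0,0,0],[0,0,0],[0,0,0],[0,0,0]],"dr":[[0,0,0],[0,0,0],[0,0,0],[0,0,0],[0,0,0]]}'
python3 - <<'E'
from h import *
rest(1);go([682.2,108.6,134.3])
im=robot.snapshot('side');cv2.imwrite('pics/p6s.png',im);cv2.imwrite('pics/p6sc.png',cv2.resize(im[180:410,230:430],None,fx=3,fy=2.6,interpolation=cv2.INTER_CUBIC))
im=robot.snapshot('wrist');cv2.imwrite('pics/p6w.png',im)
im=robot.snapshot('top');cv2.imwrite('pics/p6t.png',im)
E
```

```text
time: 59.5
tool_pos: [678.5, 108.6, 133.8]
orientation: [-1.57, -0.048, 0.047]
ft_force: [4.7, 0.6, 0.1]
finger_gap: 32.2
time: 59.92
tool_pos: [676.2, 108.3, 162.2]
orientation: [-1.571, -0.043, 0.053]
ft_force: [0.4, -0.8, -0.1]
finger_gap: 44.2
time: 60.33
tool_pos: [679.7, 108.8, 277.7]
orientation: [-1.569, -0.052, 0.043]
ft_force: [0.7, -0.1, -0.3]
finger_gap: 44.7
time: 60.75
tool_pos: [554.7, -12.4, 272.1]
orientation: [-1.572, -0.039, 0.052]
ft_force: [0.2, 0.2, 0.6]
finger_gap: 44.1
time: 61.17
tool_pos: [560.8, -7.3, 273.6]
orientation: [-1.569, -0.049, 0.049]
ft_force: [0.3, -0.0, -0.0]
finger_gap: 44.1
[[560.8, -7.53, 273.72]]
t 61.22 pos [560.8  -7.5 273.7] jaw [ 0.998  0.062 -0.   ] fing [-0.     0.001 -1.   ] F [ 0.5  0.  -1. ] gap 44.0
dp tool [128.4 139.5 108.3] |d| 218.3
```

View pics/p6sc.png

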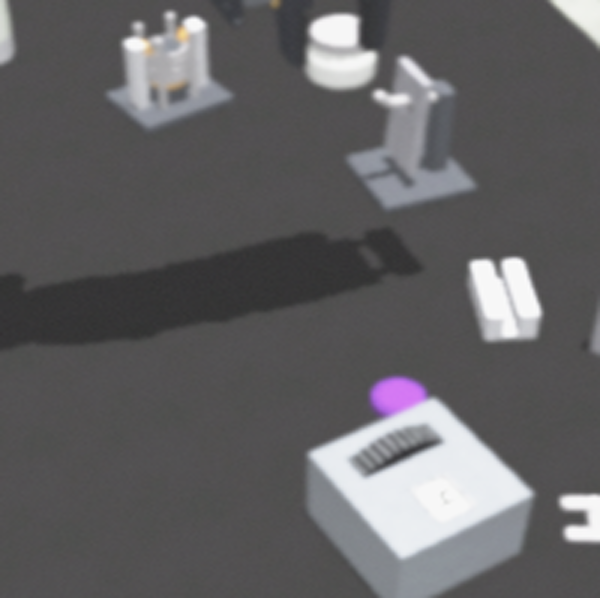

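View pics/p6w.png

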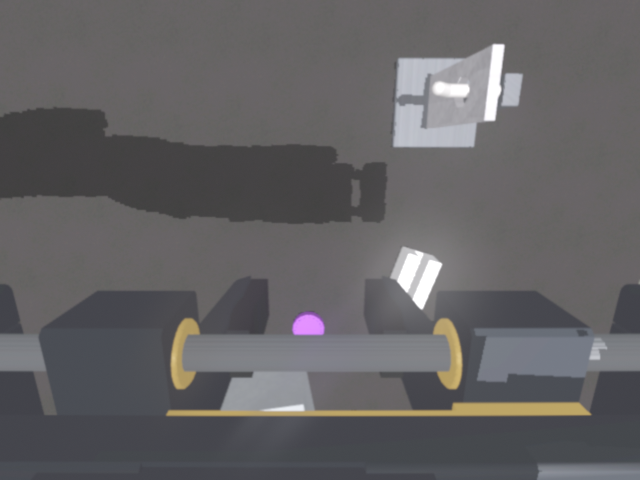

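View pics/p6t.png

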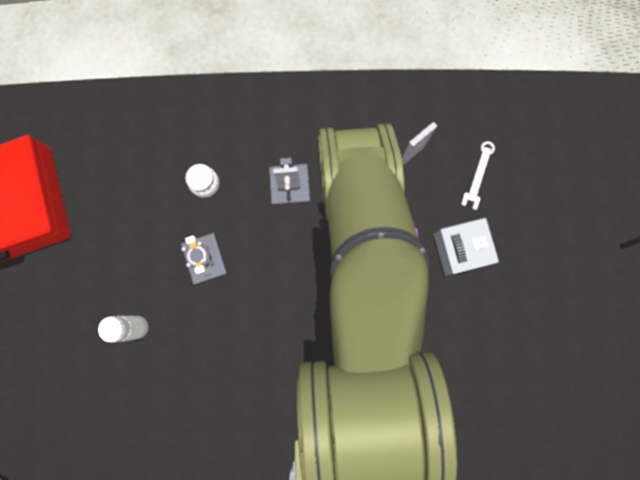

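```bash
python3 -m inch '{"gripper":[0,0,0,0,0],"dp":[[0,0,0],[0,0,0],[0,0,0],[0,0,0],[0,0,0]],"dr":[[0,0,0],[0,0,0],[0,0,0],[0,0,0],[0,0,0]]}'
python3 - <<'E'
from h import *
im=robot.snapshot('side');cv2.imwrite('pics/p7.png',cv2.resize(im[180:280,250:430],None,fx=4.4,fy=4.4,interpolation=cv2.INTER_CUBIC))
print(robot.sign_off())
E
```

```text
time: 61.78
tool_pos: [560.3, -8.8, 274.3]
orientation: [-1.57, -0.047, 0.047]
ft_force: [-0.0, -0.3, -1.0]
finger_gap: 44.0
the job is handed in; nothing more can be done
None
```

View pics/p7.png

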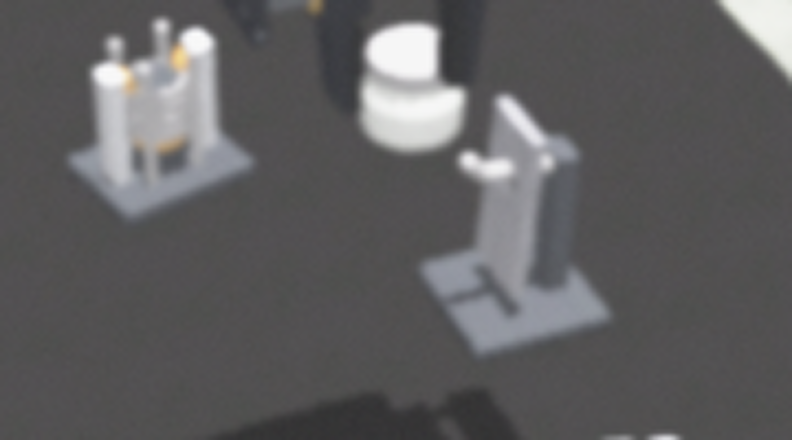

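The job is done and was handed in at 62 s. I found four core plugs on the bench and pushed each one down into the magazine until the catches closed over its rim. I left the purple disc and the larger plate alone.

- **Magazine:** the last close-up shows the top plug under both catches and the stack below it. No plugs were left on the bench.
- **Counter:** I rolled the wheel from 8 down to 4. My last reading put the 4 about 0.03 of a digit (0.02 rad) above the exact centre of the window. I judged that close enough and did not correct it. I did not take another close reading of the digit after hanging the tally.
- **Tally:** the smaller plate now hangs by its eye on the peg, between tip and post, and has been let go.
- **Bystanders:** in the top picture the spray can, spanner and grease jar are at the same pixels as at the start.
- **Forces:** the largest contact force I read was about 11 N, while rolling the wheel.

One disagreement: early on, the wrist and top cameras differed by up to about 5 mm on plug positions because the arm had not settled. I waited for it to settle before each later measurement.

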